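# Mount a mortar core and its sawn slices for inspection

## Robot

A 7-joint arm with a two-finger parallel gripper is mounted at the origin on a cart in front of the work surface, level with it; the furniture and walls round the work are solid. World frame = base frame: x ahead of the robot, y to its left, z up, the work surface at z = 0. Lengths are in mm, angles in rad, forces in N, time in s.
With the tool pointing down it reaches from about 400 to 875 mm from the base axis. Payload 4.4 kg.
Tool frame: the origin (TCP) lies at the very end of the fingers, on their centre line; the grasp point (between the pads) lies 19 mm behind it; z points along the fingers, y is the direction in which the jaws open and shut (so a half turn about z gives the same grasp; the last joint's range is limited). The gripper opens to 85 mm and grips with 20 to 120 N. Pads are 22 mm wide; open, the fingers measure 114 mm over their backs; the gripper's body (76 mm by 85 mm) begins 54 mm behind the grasp point. The pads swing forward as they close: fully open they stand 13 mm farther back than shut.
Start: joints at [-1.298, 0.628, 0.038, 1.517, -0.027, 0.996, -0.02], TCP at [216.008, 613.073, 231.313] pointing down, gripper open.
Joint ranges: [-3.06, 3.06], [-0.37, 2.12], [-1.25, 1.32], [0.18, 2.47], [-1.1, 4.24], [0.23, 1.98], [-2.94, 2.94]. Speed limits (rad/s): [2.57, 2.57, 3.14, 3.14, 3.14, 3.14, 3.14].

## Interface

Orientations are given as [roll, pitch, yaw] about the fixed x, y, z axes, in that order (R = Rz(yaw) Ry(pitch) Rx(roll)).
In Python, from cell import read_state, get_image, calibration, finish_job gives the robot as it stands. The module is installed in compiled form; this text tells all that it offers.
- The arm moves only by the tool apply_moves, never from a script. Its argument "increments" is a list of rows, each an object of numbers: "tx", "ty", "tz": the shift along the world's x, y, z in m; "rx", "ry", "rz": the turn, a rotation vector about the world's x, y, z in units of 5 degrees (1.0 is 5 degrees); "claw": the finger opening in m, from 0 to 0.0854. In form: [{"tx": .., "ty": .., "tz": .., "rx": .., "ry": .., "rz": .., "claw": ..}, ...]. A call has 1 to 12 rows; each row is the pose to reach, as a shift and turn from the pose commanded when the call began; what a row does not reach only later rows make up. A row lasts 1/10 s, in which the tool goes at most 50 mm and 8.59 degrees, less where a joint would pass 70% of its speed; a pose out of reach is approached as far as the arm can. A call with a gripper value outside its range is refused whole. The fingers move at their own pace and stop on an object; the grip force is fixed at half the most. Time passes only in rows, so rows that repeat a pose let the fingers close. It gives the time, the measured TCP pose, the force and the opening at its end, in the units of the state.
- read_state(): the state, without advancing time (a new reading comes with each control period).
- get_image(name): name is "side" or "top" or "wrist"; returns the picture (400x640x3 uint8, red, green, blue); there is no depth.
- calibration(name): a dict with "camera_matrix" (3x3 intrinsics, pixels), "distortion" ([k1, k2, p1, p2, k3] as OpenCV has them; the pictures are not rectified), "origin" and "attitude" of the camera in the world. Camera axes: x right, y up, looking along -z (the intrinsics and any distortion apply to the point x, -y, -z); pixel columns grow to the right and rows downward; lengths in mm; the calibration is good to about 2 mm. A picture is of the moment at which its call begins: read the wrist's pose just before it. calibration takes no time and is no camera call; for the wrist camera it gives the pose at the moment of the call.
- finish_job(): hands the job in, once; it reports no verdict.
The state is a dict: "clock": time; "qpos": joint angles; "qd": joint speeds; "tau": joint torques, N m; "eef_pos": TCP position; "tool_rot": TCP orientation; "force": force on the tool from outside, world axes, zero at the start; "torque": the same for the moment, N m; "width": finger opening in mm.
Only numpy, scipy, OpenCV 4.12 (cv2) and the standard library are available. Lean on these libraries where they do the work, as an engineer would, in place of code of your own. Each camera call takes 0.05 s, during which the arm holds its last target. There are 200 camera calls.

## Task

Mount the mortar core and its sawn slices for inspection. Roll the core off the ledge into the vee cradle without lifting it, and once it has settled there swing the clamp arm down until its pad rests on the core. Press every slice plate edge-first under the sprung jaw of a clip bay of its own, fully home against the stop, and leave the other things on the bench where they are.

Things in the scene. Friction and masses are not known exactly. Their poses are not given: they have to be found in the camera images.
- slice_1_rib (a point): Slice plate: aluminium, 120 x 56 x 6 mm, flat, 0.2 kg; a mortar disc 40 mm across, 12 mm high on its middle; behind it an upright grip rib 36 mm long (along the plate), 12 mm thick, 44 mm high. Point: rib's centre, 28 mm above the underside. x along the plate to its bare front edge, 96 mm ahead (rear edge 24 mm behind); z up. Three or four alike plates; an absent one reads None.
- slice_2_rib (a point): Rib centre of another such slice plate; same sizes and axes as slice_1. Grasp the rib from above across its 12 mm (along y).
- slice_3_rib (a point): Rib centre of another such slice plate; same sizes and axes as slice_1.
- slice_4_rib (a point): Rib centre of another such slice plate; same sizes and axes as slice_1.
- clip_rail: Clip rail, aluminium, fixed: flat bed 150 x 360 mm, top 6 mm above the bench, with a stop wall 18 mm high along its far side and four clip bays 90 mm apart. x points to the stop wall (the way plates are pushed), y left, z up. Plates lie flat on the bed and slide in; any plate in any bay, one to a bay. Origin: under mid-rail, 50 mm before the stop face.
- bay_1 (a point): Leftmost bay: point on the bed top, mid-bay at the foot of the stop; axes as clip_rail. The bed reaches 135 mm back from it. A plate that is home has its front edge on the stop, so its rib centre 96 mm back. Two posts 78 mm apart (8 mm thick, 52 mm high, 6 mm before the stop) flank the jaw. Home: edge within about 5 mm of the stop, within 12 mm of mid-bay, straight to 0.1 rad.
- bay_2 (a point): Second bay from the left, the same point and axes as bay_1.
- bay_3 (a point): Third bay from the left, the same point and axes as bay_1.
- bay_4 (a point): Rightmost bay, the same point and axes as bay_1.
- jaw_1 (a joint): Lift (m) of the sprung jaw of bay_1: 0 at rest (nose 2 mm above the bed), 0.004 with a plate under it, 0.012 at most. The 50 mm wide nose is 8 mm before the stop; a lip slopes up from it at 22 degrees to about 11 mm above the bed, 31 mm before the stop. The plate's edge lifts it as it is pushed in flat; the spring presses down with 3 to 5 N, pushing in takes 5 to 10 N.
- jaw_2 (a joint): Lift of the jaw of bay_2, as jaw_1.
- jaw_3 (a joint): Lift of the jaw of bay_3, as jaw_1.
- jaw_4 (a joint): Lift of the jaw of bay_4, as jaw_1.
- core_center (a point): Centre of the mortar core, a grey cylinder 68 mm across, 110 mm long, 0.75 kg; x is its axis. It lies on the cradle's ledge, which slopes 2.5 degrees back so that the core rests against a backstop on the side away from the vee; its centre is then 88 mm from the vee's and 86 mm above the bench.
- core: The same core; origin at its centre.
- vee (a point): Cradle: centre of the core when seated in the vee, 70 mm above the bench. x along the 120 mm vee, y to the ledge, z up. The ledge starts 32 mm along +y, 54 mm above the bench; outer face of the backstop 130 mm from here, its top 64 mm above the bench. Pushed over the lip, the core drops 16 mm into the vee and centres itself.
- clamp_hinge (a point): Hinge axis of the clamp arm (along x; y points to the vee and ledge), 118 mm above the bench, 78 mm from the vee's middle. Arm: steel bar 20 mm wide, 12 mm thick, 125 mm long from the hinge, a black ball knob 26 mm across at 132 mm, a rubber pad under it at 78 mm.
- clamp (a joint): Angle of the clamp arm in rad: 0 = level, pad on the seated core; it grows as the arm swings up, away from the ledge (1.4 at most, near upright); -0.25 with an empty cradle. Stiff hinge (0.25 N m): stays where it is left.
- stopwatch: Bystander: black stopwatch 71 x 60 x 19 mm, lying near the robot on the right. Leave alone.
- marker_pen: Bystander: white marker pen 135 mm long, 17 mm thick, lying near the robot on the right. Leave alone.
- sample_tin_c: Bystander: round tin 70 mm across, 30 mm high, behind the cradle. Leave alone.
Mind the look-alikes: they are no part of the job. Leave any turquoise look-alike of the core alone.

How it is judged:
By the outcome, as a careful person would: the job done as asked, in the order asked, and still so for the second after the job is handed in, with the robot touching nothing.
Of slice_1, slice_2, slice_3, slice_4 only 3 to 4 are there at a start; the rules pass over those that are not, and their reading is None.
At some moment in a run one of slice_1, slice_2, slice_3, slice_4 may be knocked a few centimetres aside while the robot is not near it.
Once in a run the grip may slacken for a moment while it holds something.
It also fails if it takes over 210 s, if anything falls off the work surface, if the arm or the gripper's body presses on something with over 40 N, if the wrist force passes 120 N, or if a joint passes its speed limit or range.

## Working session

There is one attempt and no reset: what is moved stays moved. The work goes in short steps, Python scripts to look and compute and a tool call to move; the robot and the scene stay as the last step left them, time stands still between calls to the robot, and variables do not carry over. Pictures are saved under pics/ and viewed, about 12 in all and at most 16, crops included, and the job is handed in when it is done.

Besides the shell and the picture viewer there is one more tool, called after ">>>" as name(argument=value, ...), one argument or row to a line, values as JSON. apply_moves: Moves the arm, as the interface text tells. Its arguments: {"type":"object","properties":{"increments":{"type":"array"}},"required":["increments"]}

```bash
mkdir -p pics
cat > h.py <<'E'
import numpy as np, cv2
from scipy.spatial.transform import Rotation as R
from cell import read_state, get_image, calibration, finish_job
def snap(name,fn):
    c=calibration(name); im=get_image(name)
    cv2.imwrite('pics/'+fn+'.png',im[:,:,::-1]); np.save('pics/'+fn+'.npy',c,allow_pickle=True); return im,c
def att(c):
    a=np.array(c['attitude'],float)
    return a if a.shape==(3,3) else R.from_euler('xyz',a).as_matrix()
def ray(c,px):
    K=np.array(c['camera_matrix'],float);d=np.array(c['distortion'],float)
    p=cv2.undistortPoints(np.array([[px]],float),K,d)[0,0]
    v=att(c)@np.array([p[0],-p[1],-1.]); return np.array(c['origin'],float),v
def onz(c,px,z):
    o,v=ray(c,px); return o+v*(z-o[2])/v[2]
def proj(c,P):
    K=np.array(c['camera_matrix'],float);d=np.array(c['distortion'],float)
    q=(np.atleast_2d(P)-np.array(c['origin'],float))@att(c)
    q=q*[1,-1,-1]
    return cv2.projectPoints(q.reshape(-1,1,3),np.zeros(3),np.zeros(3),K,d)[0].reshape(-1,2)
def load(fn): return np.load('pics/'+fn+'.npy',allow_pickle=True).item()
E
python3 - <<'E'
from h import *
for n in ('top','side','wrist'):
    im,c=snap(n,n+'0'); print(n,c)
s=read_state(); print(s)
E
```

```text
top {'camera_matrix': array([[450.95380677,   0.        , 317.43374761],
       [  0.        , 450.95380677, 197.04566106],
       [  0.        ,   0.        ,   1.        ]]), 'distortion': array([-0.11148711,  0.        ,  0.        ,  0.        ,  0.        ]), 'origin': array([ 441.55592586, -244.42752468, 1581.51847249]), 'attitude': array([ 0.08268599,  0.00249875, -1.55809346])}
side {'camera_matrix': array([[395.18340212,   0.        , 320.39129696],
       [  0.        , 395.18340212, 195.1828636 ],
       [  0.        ,   0.        ,   1.        ]]), 'distortion': array([0.00734153, 0.        , 0.        , 0.        , 0.        ]), 'origin': array([  560.50391426, -1230.83510826,   821.82267975]), 'attitude': array([ 9.51282988e-01, -7.78454365e-04,  1.55704486e-04])}
wrist {'camera_matrix': array([[322.90336299,   0.        , 316.83010495],
       [  0.        , 322.90336299, 202.62478748],
       [  0.        ,   0.        ,   1.        ]]), 'distortion': array([-0.00784044,  0.        ,  0.        ,  0.        ,  0.        ]), 'origin': array([143.29228083, 638.38656515, 372.21764758]), 'attitude': array([-0.30448149,  0.00191615,  1.23287964])}
{'clock': 0.15, 'qpos': array([-1.29783503,  0.62912423,  0.03847166,  1.51812101, -0.02699788,
        0.99627161, -0.01998269]), 'qd': array([ 0.00127257,  0.00028555,  0.00107732, -0.00383495, -0.00165678,
       -0.00324801, -0.0007284 ]), 'tau': array([ 1.01536247e-03, -5.63802516e+01,  1.22758247e+00, -1.93650806e+01,
        1.11155439e-02,  7.32872752e-03,  7.57591408e-06]), 'eef_pos': array([215.83824973, 612.63624695, 230.61239912]), 'tool_rot': array([-3.14018711e+00,  2.06500671e-05,  2.80283141e+00]), 'force': array([0.0595499 , 0.63133213, 0.03248306]), 'torque': array([ 0.01239557, -0.05661972,  0.0039777 ]), 'width': 85.6658144551088}
```

View pics/top0.png

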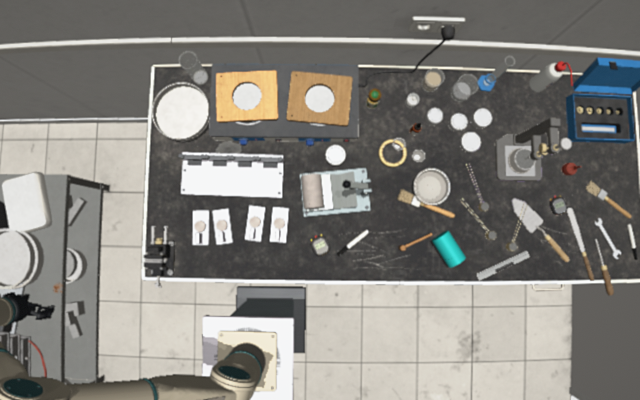

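View pics/side0.png

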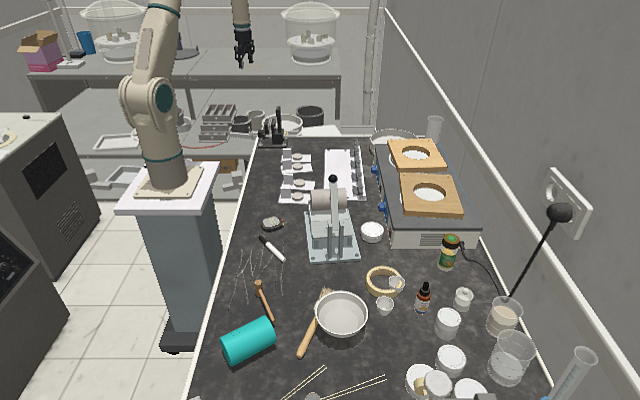

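The top view shows four plates near (201,227), (222,226), (255,223) and (280,225), and the rail near (232,177). The grey core is on its ledge at (313,190), with the cradle and raised clamp around (340,190). The look-alikes are the turquoise cylinder at (449,249) and the tins at (336,155) and elsewhere, so the grey core at (313,190) is my choice. Next is a close crop.

Run:
```python
from h import *
im=cv2.imread('pics/top0.png')[145:255,170:380]
cv2.imwrite('pics/c1.png',cv2.resize(im,None,fx=3.8,fy=3.8,interpolation=cv2.INTER_CUBIC))
```

```text
(no output)
```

View pics/c1.png

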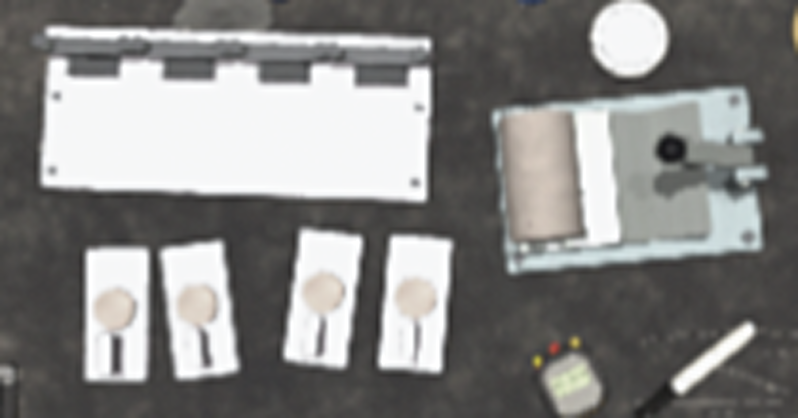

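```bash
cat > m1.py <<'E'
from h import *
c=load('top0')
f=lambda u,v:(170+(u+.5)/3.8-.5,145+(v+.5)/3.8-.5)
pl=[[(86,248),(150,247),(149,380),(85,381)],[(162,246),(223,240),(240,373),(177,381)],[(301,229),(364,236),(348,369),(284,361)],[(390,234),(453,239),(442,374),(379,369)]]
for p in pl:
    P=np.array([onz(c,f(*q),6)[:2] for q in p]); ctr=P.mean(0)
    ax=(P[0]+P[1]-P[2]-P[3])/2; L=np.linalg.norm(ax); W=np.linalg.norm((P[0]+P[3]-P[1]-P[2])/2)
    a=ax/L; print('plate ctr',ctr.round(),'yaw',np.arctan2(a[1],a[0]).round(3),'L,W',L.round(),W.round(),'rib',(ctr-36*a).round())
P=np.array([onz(c,f(*q),6)[:2] for q in [(40,187),(428,201)]]); 
d=P[0]-P[1]; L=np.linalg.norm(d); yv=d/L; xv=np.array([yv[1],-yv[0]]); print('rail front',P.round(),L.round(),'yaw',np.arctan2(xv[1],xv[0]).round(3))
m=P.mean(0); print('stop mid (135 ahead)',(m+135*xv).round(),[ (m+135*xv+k*90*yv).round() for k in (1.5,.5,-.5,-1.5)])
# jaws
print('jaws front', [onz(c,f(*q),16)[:2].round() for q in [(93,77),(189,79),(284,82),(381,85)]])
P=np.array([onz(c,f(*q),86)[:2] for q in [(502,113),(572,108),(585,238),(515,242)]]); print('core',P.mean(0).round(),P.round())
ax=(P[0]+P[1]-P[2]-P[3]); print('axis yaw',np.arctan2(ax[1],ax[0]).round(3))
for z in (0,8):
  P=np.array([onz(c,f(*q),z)[:2] for q in [(493,110),(747,87),(763,249),(511,275)]]);print('base',P.round())
print('knob',[onz(c,f(670,150),z)[:2].round() for z in (230,250)])
print('rib tops',[onz(c,f(*q),50)[:2].round() for q in [(104,350),(196,350),(312,340),(406,345)]])
E
python3 m1.py
```

```text
plate ctr [460. 171.] yaw 0.023 L,W 123.0 60.0 rib [424. 170.]
plate ctr [465.  93.] yaw 0.147 L,W 125.0 58.0 rib [430.  88.]
plate ctr [477. -21.] yaw -0.102 L,W 123.0 59.0 rib [442. -18.]
plate ctr [ 474. -106.] yaw -0.063 L,W 124.0 58.0 rib [ 438. -104.]
rail front [[ 577.  248.]
 [ 569. -115.]] 364.0 yaw -0.024
stop mid (135 ahead) [708.  63.] [array([711., 198.]), array([709., 108.]), array([707.,  18.]), array([705., -72.])]
jaws front [array([680., 199.]), array([679., 108.]), array([677.,  19.]), array([675., -71.])]
core [ 586. -223.] [[ 641. -186.]
 [ 646. -247.]
 [ 532. -260.]
 [ 527. -199.]]
axis yaw 0.113
base [[ 655. -174.]
 [ 680. -410.]
 [ 529. -426.]
 [ 502. -193.]]
base [[ 654. -174.]
 [ 678. -409.]
 [ 528. -425.]
 [ 501. -193.]]
knob [array([ 594., -325.]), array([ 591., -324.])]
rib tops [array([427., 171.]), array([429.,  87.]), array([439., -17.]), array([ 436., -102.])]
```

Four plates are present, and the core sits on its ledge with its axis at about 0.11 rad. I'm moving in above the cradle now for a closer look on the way.

>>> apply_moves(
  increments=[
    {"tx": 0.02, "ty": -0.04, "tz": 0.01, "rz": -0.7},
    {"tx": 0.18, "ty": -0.38, "tz": 0.01, "rz": -6.5, "claw": 0.04},
    {"tx": 0.18, "ty": -0.38, "tz": 0.01, "rz": -6.5, "claw": 0.04},
    {"tx": 0.18, "ty": -0.38, "tz": 0.01, "rz": -6.5, "claw": 0.04},
    {"tx": 0.18, "ty": -0.38, "tz": 0.01, "rz": -6.5, "claw": 0.04},
    {"tx": 0.18, "ty": -0.38, "tz": 0.01, "rz": -6.5, "claw": 0.04},
    {"tx": 0.18, "ty": -0.38, "tz": 0.01, "rz": -6.5, "claw": 0.04},
    {"tx": 0.18, "ty": -0.38, "tz": 0.01, "rz": -6.5, "claw": 0.04},
    {"tx": 0.18, "ty": -0.38, "tz": 0.01, "rz": -6.5, "claw": 0.04},
    {"tx": 0.18, "ty": -0.38, "tz": 0.01, "rz": -6.5, "claw": 0.04},
    {"tx": 0.18, "ty": -0.38, "tz": 0.01, "rz": -6.5, "claw": 0.04},
    {"tx": 0.18, "ty": -0.38, "tz": 0.01, "rz": -6.5, "claw": 0.04},
  ],
)

```text
$.increments[0]: bad value
```

>>> apply_moves(
  increments=[
    {"tx": 0.18, "ty": -0.38, "tz": 0.0, "rz": -6.37},
    {"tx": 0.18, "ty": -0.38, "tz": 0.0, "rz": -6.37},
    {"tx": 0.18, "ty": -0.38, "tz": 0.0, "rz": -6.37},
    {"tx": 0.18, "ty": -0.38, "tz": 0.0, "rz": -6.37},
    {"tx": 0.18, "ty": -0.38, "tz": 0.0, "rz": -6.37},
    {"tx": 0.18, "ty": -0.38, "tz": 0.0, "rz": -6.37},
    {"tx": 0.18, "ty": -0.38, "tz": 0.0, "rz": -6.37},
    {"tx": 0.18, "ty": -0.38, "tz": 0.0, "rz": -6.37},
    {"tx": 0.18, "ty": -0.38, "tz": 0.0, "rz": -6.37},
    {"tx": 0.18, "ty": -0.38, "tz": 0.0, "rz": -6.37},
    {"tx": 0.18, "ty": -0.38, "tz": 0.0, "rz": -6.37},
    {"tx": 0.18, "ty": -0.38, "tz": 0.0, "rz": -6.37},
  ],
)

```text
$.increments[0]: bad value
```

Run:
```python
from h import *
s=read_state(); print(s['clock'],s['eef_pos'],s['tool_rot'],s['qpos'],s['force'],s['width'])
im,c=snap('wrist','w1'); print(c['origin'],c['attitude'])
cv2.imwrite('pics/w1b.png',cv2.resize(im[:,:,::-1],(800,500),interpolation=cv2.INTER_CUBIC))
```

```text
0.15 [215.83824973 612.63624695 230.61239912] [-3.14018711e+00  2.06500671e-05  2.80283141e+00] [-1.29783503  0.62912423  0.03847166  1.51812101 -0.02699788  0.99627161
 -0.01998269] [0.0595499  0.63133213 0.03248306] 85.6658144551088
[143.3120636  638.4380617  372.33754004] [-0.30447438  0.00165886  1.2328761 ]
```

View pics/w1b.png

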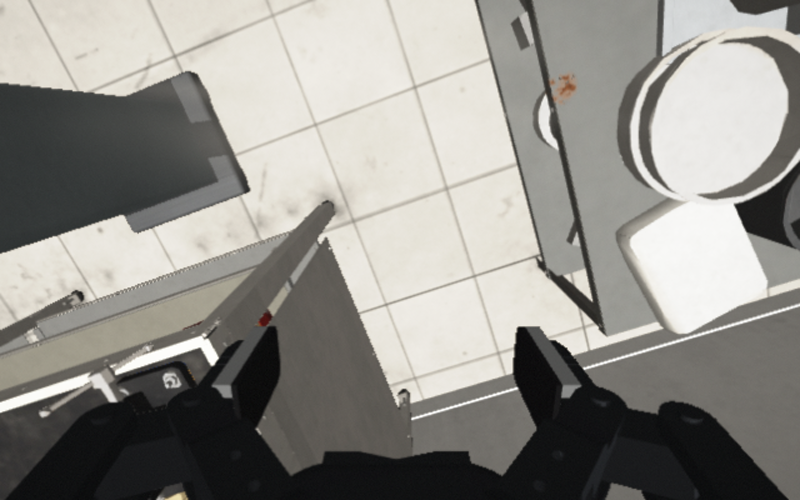

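The move was refused because every row needs all seven values, so this picture (no. 4) shows only the start pose over the floor and the side bench. I'm re-sending the move with full rows.

>>> apply_moves(
  increments=[
    {"tx": 0.02, "ty": -0.04, "tz": 0.01, "rx": 0, "ry": 0, "rz": -0.7, "claw": 0.04},
    {"tx": 0.18, "ty": -0.38, "tz": 0.01, "rx": 0, "ry": 0, "rz": -6.5, "claw": 0.04},
    {"tx": 0.18, "ty": -0.38, "tz": 0.01, "rx": 0, "ry": 0, "rz": -6.5, "claw": 0.04},
    {"tx": 0.18, "ty": -0.38, "tz": 0.01, "rx": 0, "ry": 0, "rz": -6.5, "claw": 0.04},
    {"tx": 0.18, "ty": -0.38, "tz": 0.01, "rx": 0, "ry": 0, "rz": -6.5, "claw": 0.04},
    {"tx": 0.18, "ty": -0.38, "tz": 0.01, "rx": 0, "ry": 0, "rz": -6.5, "claw": 0.04},
    {"tx": 0.18, "ty": -0.38, "tz": 0.01, "rx": 0, "ry": 0, "rz": -6.5, "claw": 0.04},
    {"tx": 0.18, "ty": -0.38, "tz": 0.01, "rx": 0, "ry": 0, "rz": -6.5, "claw": 0.04},
    {"tx": 0.18, "ty": -0.38, "tz": 0.01, "rx": 0, "ry": 0, "rz": -6.5, "claw": 0.04},
    {"tx": 0.18, "ty": -0.38, "tz": 0.01, "rx": 0, "ry": 0, "rz": -6.5, "claw": 0.04},
    {"tx": 0.18, "ty": -0.38, "tz": 0.01, "rx": 0, "ry": 0, "rz": -6.5, "claw": 0.04},
    {"tx": 0.18, "ty": -0.38, "tz": 0.01, "rx": 0, "ry": 0, "rz": -6.5, "claw": 0.04},
  ],
)

```text
clock: 1.4
eef_pos: [395.5, 234.4, 241.2]
tool_rot: [3.141, -0.001, 2.237]
force: [-0.7, -0.7, 0.2]
width: 40.0
```

>>> apply_moves(
  increments=[
    {"tx": 0.18, "ty": -0.38, "tz": 0.0, "rx": 0, "ry": 0, "rz": -6.37, "claw": 0.04},
    {"tx": 0.18, "ty": -0.38, "tz": 0.0, "rx": 0, "ry": 0, "rz": -6.37, "claw": 0.04},
    {"tx": 0.18, "ty": -0.38, "tz": 0.0, "rx": 0, "ry": 0, "rz": -6.37, "claw": 0.04},
    {"tx": 0.18, "ty": -0.38, "tz": 0.0, "rx": 0, "ry": 0, "rz": -6.37, "claw": 0.04},
    {"tx": 0.18, "ty": -0.38, "tz": 0.0, "rx": 0, "ry": 0, "rz": -6.37, "claw": 0.04},
    {"tx": 0.18, "ty": -0.38, "tz": 0.0, "rx": 0, "ry": 0, "rz": -6.37, "claw": 0.04},
    {"tx": 0.18, "ty": -0.38, "tz": 0.0, "rx": 0, "ry": 0, "rz": -6.37, "claw": 0.04},
    {"tx": 0.18, "ty": -0.38, "tz": 0.0, "rx": 0, "ry": 0, "rz": -6.37, "claw": 0.04},
    {"tx": 0.18, "ty": -0.38, "tz": 0.0, "rx": 0, "ry": 0, "rz": -6.37, "claw": 0.04},
    {"tx": 0.18, "ty": -0.38, "tz": 0.0, "rx": 0, "ry": 0, "rz": -6.37, "claw": 0.04},
    {"tx": 0.18, "ty": -0.38, "tz": 0.0, "rx": 0, "ry": 0, "rz": -6.37, "claw": 0.04},
    {"tx": 0.18, "ty": -0.38, "tz": 0.0, "rx": 0, "ry": 0, "rz": -6.37, "claw": 0.04},
  ],
)

```text
clock: 2.6
eef_pos: [576.0, -144.0, 240.9]
tool_rot: [-3.141, -0.002, 1.683]
force: [0.1, 0.7, -0.2]
width: 40.0
```

Run:
```python
from h import *
s=read_state(); print(s['clock'],s['eef_pos'],s['tool_rot'],s['qpos'],s['force'],s['width'])
im,c=snap('wrist','w2'); print(c['origin'],c['attitude'])
cv2.imwrite('pics/w2b.png',cv2.resize(im[:,:,::-1],(800,500),interpolation=cv2.INTER_CUBIC))
```

```text
2.6 [ 575.95077593 -144.02011524  240.94845373] [-3.14088277e+00 -1.86711872e-03  1.68322763e+00] [-0.05075036  0.56399502  0.39699755  1.67584989 -0.2577693   0.9550099
  0.55361349] [ 0.09534102  0.70804806 -0.23953129] 40.03409540811431
[567.05768499 -68.07323215 382.81706128] [-0.30253114  0.00043827  0.1132409 ]
```

View pics/w2b.png

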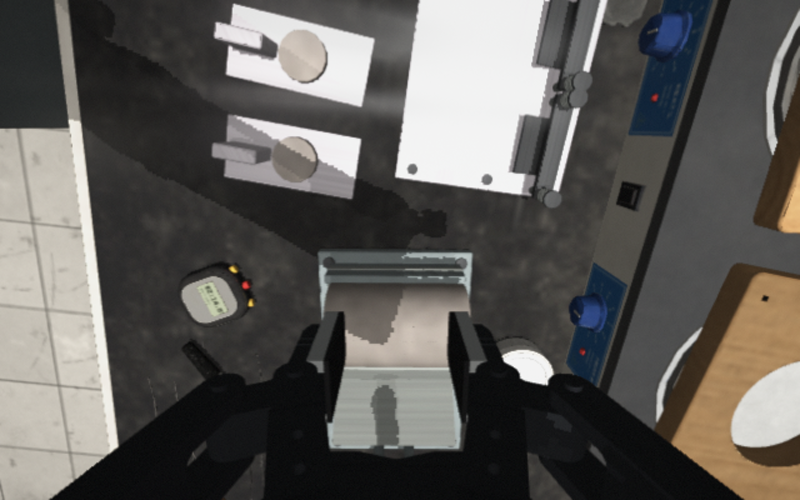

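The wrist view (5th picture) shows the core across (325–470, 285–365), aligned with the picture. The vee lies below it between the fingers, the backstop is at v≈275, and the base corners are at (320,252) and (472,250). Plates and rail are at the top.

Run:
```python
from h import *
c=load('w2'); g=lambda u,v:((u+.5)/1.25-.5,(v+.5)/1.25-.5)
for n,(u,v),z in [('baseL',(320,252),6),('baseR',(472,250),6),('bs L',(330,279),64),('bs R',(470,277),64),('coreUL',(326,286),90),('coreUR',(470,285),90),('core low L',(343,366),110),('core low R',(452,366),110),('vee ledgeL',(340,368),54),('ledgeR',(462,367),54),('lowL',(330,449),50),('lowR',(462,447),50)]:
    print(n,onz(c,g(u,v),z)[:2].round(1))
# predicted core silhouette for candidate centre
for ctr in [(586,-223),(590,-225)]:
  th=.11; a=np.array([np.cos(th),np.sin(th),0]); b=np.array([-np.sin(th),np.cos(th),0])
  C=np.array([*ctr,86.])
  ph=np.arange(0,181,10)*np.pi/180
  for s in (-55,55):
    q=proj(c,[C+s*a+34*np.cos(p)*b+34*np.sin(p)*np.array([0,0,1]) for p in ph])*1.25
    print(ctr,s,q[q[:,1].argmin()].round(),q[q[:,1].argmax()].round())
```

```text
baseL [ 506.1 -191.9]
baseR [ 653.3 -173.1]
bs L [ 525.2 -195.8]
bs R [ 642.4 -180.6]
coreUL [ 525.9 -191.5]
coreUR [ 637.3 -178. ]
core low L [ 545.9 -248.3]
core low R [ 630.  -238.8]
vee ledgeL [ 538.9 -287.8]
ledgeR [ 652.4 -273.8]
lowL [ 535.2 -386.7]
lowR [ 668.6 -368.9]
(586, -223) -55 [329. 289.] [329. 370.]
(586, -223) 55 [467. 289.] [467. 371.]
(590, -225) -55 [333. 291.] [334. 373.]
(590, -225) 55 [472. 292.] [471. 373.]
```

>>> apply_moves(
  increments=[
    {"tx": 0.0, "ty": 0.0, "tz": -0.04, "rx": 0, "ry": 0, "rz": 0.1, "claw": 0.04},
    {"tx": 0.0, "ty": 0.0, "tz": -0.08, "rx": 0, "ry": 0, "rz": 0.1, "claw": 0.04},
    {"tx": 0.0, "ty": 0.0, "tz": -0.12, "rx": 0, "ry": 0, "rz": 0.1, "claw": 0.04},
    {"tx": 0.0, "ty": 0.0, "tz": -0.15, "rx": 0, "ry": 0, "rz": 0.1, "claw": 0.04},
    {"tx": 0.0, "ty": 0.0, "tz": -0.17, "rx": 0, "ry": 0, "rz": 0.1, "claw": 0.04},
    {"tx": 0.0, "ty": 0.0, "tz": -0.17, "rx": 0, "ry": 0, "rz": 0.1, "claw": 0.04},
    {"tx": 0.001, "ty": -0.008, "tz": -0.17, "rx": 0, "ry": 0, "rz": 0.1, "claw": 0.04},
    {"tx": 0.002, "ty": -0.016, "tz": -0.17, "rx": 0, "ry": 0, "rz": 0.1, "claw": 0.04},
    {"tx": 0.003, "ty": -0.022, "tz": -0.17, "rx": 0, "ry": 0, "rz": 0.1, "claw": 0.04},
    {"tx": 0.0035, "ty": -0.026, "tz": -0.17, "rx": 0, "ry": 0, "rz": 0.1, "claw": 0.04},
    {"tx": 0.004, "ty": -0.03, "tz": -0.17, "rx": 0, "ry": 0, "rz": 0.1, "claw": 0.04},
    {"tx": 0.004, "ty": -0.034, "tz": -0.17, "rx": 0, "ry": 0, "rz": 0.1, "claw": 0.04},
  ],
)

```text
clock: 3.85
eef_pos: [580.1, -180.5, 71.6]
tool_rot: [3.141, -0.001, 1.689]
force: [-0.5, 1.6, 1.4]
width: 40.0
```

>>> apply_moves(
  increments=[
    {"tx": 0.0005, "ty": -0.004, "tz": 0.0, "rx": 0, "ry": 0, "rz": 0, "claw": 0.04},
    {"tx": 0.001, "ty": -0.008, "tz": 0.0, "rx": 0, "ry": 0, "rz": 0, "claw": 0.04},
    {"tx": 0.0015, "ty": -0.012, "tz": 0.0, "rx": 0, "ry": 0, "rz": 0, "claw": 0.04},
    {"tx": 0.002, "ty": -0.016, "tz": 0.0, "rx": 0, "ry": 0, "rz": 0, "claw": 0.04},
    {"tx": 0.0024, "ty": -0.02, "tz": 0.0, "rx": 0, "ry": 0, "rz": 0, "claw": 0.04},
    {"tx": 0.003, "ty": -0.024, "tz": 0.0, "rx": 0, "ry": 0, "rz": 0, "claw": 0.04},
    {"tx": 0.0034, "ty": -0.028, "tz": 0.001, "rx": 0, "ry": 0, "rz": 0, "claw": 0.04},
    {"tx": 0.0038, "ty": -0.032, "tz": 0.001, "rx": 0, "ry": 0, "rz": 0, "claw": 0.04},
    {"tx": 0.0043, "ty": -0.036, "tz": 0.001, "rx": 0, "ry": 0, "rz": 0, "claw": 0.04},
    {"tx": 0.0047, "ty": -0.039, "tz": 0.002, "rx": 0, "ry": 0, "rz": 0, "claw": 0.04},
    {"tx": 0.005, "ty": -0.041, "tz": 0.002, "rx": 0, "ry": 0, "rz": 0, "claw": 0.04},
    {"tx": 0.0052, "ty": -0.042, "tz": 0.002, "rx": 0, "ry": 0, "rz": 0, "claw": 0.04},
  ],
)

```text
clock: 5.05
eef_pos: [585.2, -223.3, 73.4]
tool_rot: [3.141, 0.0, 1.688]
force: [0.2, 1.4, 0.1]
width: 39.5
```

Run:
```python
from h import *
im,c=snap('wrist','w3'); im2,_=snap('side','s3')
a=cv2.resize(im[150:,150:490,::-1],(408,300)); b=cv2.resize(im2[150:270,260:420,::-1],(392,300),interpolation=cv2.INTER_CUBIC)
cv2.imwrite('pics/w3b.png',np.hstack([a,b]))
```

```text
(no output)
```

View pics/w3b.png

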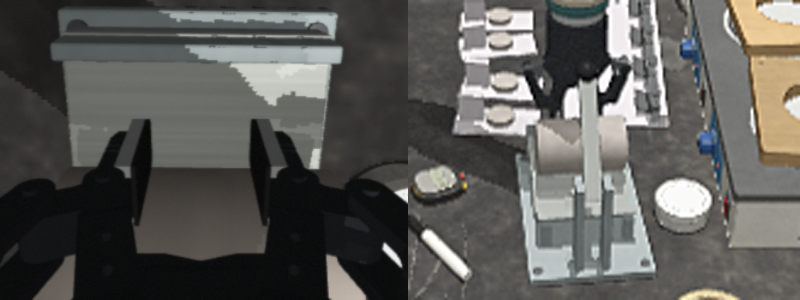

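The core (picture 6) has rolled with the fingers and lies straight, near the lip. I'll push it over slowly.

>>> apply_moves(
  increments=[
    {"tx": 0.0003, "ty": -0.003, "tz": 0.0, "rx": 0, "ry": 0, "rz": 0, "claw": 0.04},
    {"tx": 0.0006, "ty": -0.005, "tz": 0.0, "rx": 0, "ry": 0, "rz": 0, "claw": 0.04},
    {"tx": 0.0008, "ty": -0.007, "tz": 0.0, "rx": 0, "ry": 0, "rz": 0, "claw": 0.04},
    {"tx": 0.001, "ty": -0.009, "tz": 0.0, "rx": 0, "ry": 0, "rz": 0, "claw": 0.04},
    {"tx": 0.0013, "ty": -0.011, "tz": 0.0, "rx": 0, "ry": 0, "rz": 0, "claw": 0.04},
    {"tx": 0.0016, "ty": -0.013, "tz": 0.0, "rx": 0, "ry": 0, "rz": 0, "claw": 0.04},
    {"tx": 0.0018, "ty": -0.015, "tz": 0.0, "rx": 0, "ry": 0, "rz": 0, "claw": 0.04},
    {"tx": 0.002, "ty": -0.017, "tz": 0.0, "rx": 0, "ry": 0, "rz": 0, "claw": 0.04},
    {"tx": 0.0022, "ty": -0.018, "tz": 0.0, "rx": 0, "ry": 0, "rz": 0, "claw": 0.04},
    {"tx": 0.0022, "ty": -0.018, "tz": 0.0, "rx": 0, "ry": 0, "rz": 0, "claw": 0.04},
    {"tx": 0.0022, "ty": -0.018, "tz": 0.0, "rx": 0, "ry": 0, "rz": 0, "claw": 0.04},
    {"tx": 0.0022, "ty": -0.018, "tz": 0.0, "rx": 0, "ry": 0, "rz": 0, "claw": 0.04},
  ],
)

```text
clock: 6.35
eef_pos: [587.4, -240.9, 73.3]
tool_rot: [3.142, -0.0, 1.689]
force: [-0.1, 0.4, 0.4]
width: 40.1
```

Run:
```python
from h import *
print(read_state()['force'])
im,c=snap('wrist','w4'); im2,_=snap('side','s4')
a=cv2.resize(im[150:,150:490,::-1],(408,300)); b=cv2.resize(im2[150:270,260:420,::-1],(392,300),interpolation=cv2.INTER_CUBIC)
cv2.imwrite('pics/w4b.png',np.hstack([a,b]))
```

```text
[-0.11735958  0.35396248  0.44571511]
```

View pics/w4b.png

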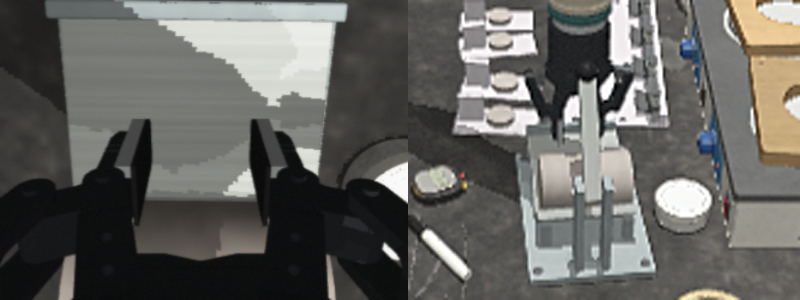

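Picture 7 shows the core dropped into the vee and the fingers free. Next I triangulate the knob and plan the swing.

Run:
```python
from h import *
ct=load('top0'); cs=load('s4')
o1,v1=ray(ct,(170+670.5/3.8-.5,145+150.5/3.8-.5)); o2,v2=ray(cs,(333.5,178))
A=np.stack([v1,-v2],1); t=np.linalg.lstsq(A,o2-o1,rcond=None)[0]; p,q=o1+v1*t[0],o2+v2*t[1]; print(p,q)
V=np.array([594.5,-307.4]); a=np.array([.9928,.1197]); b=np.array([-.1197,.9928])
k=(p+q)/2; r=k[:2]-V; print('xv,yv,z',r@a,r@b,k[2],'theta',np.arctan2(k[2]-118,r@b+78), np.hypot(k[2]-118,r@b+78))
for th in (1.09,.95,.8,.65,.5,.35,.2,.1,.03,0):
    kn=np.array([-78+132*np.cos(th),118+132*np.sin(th)]); y=kn[0]-13*np.sin(th)-11+5*(1-th/1.09); z=kn[1]+13*np.cos(th)-3
    w=V+b*y; print(th,'tcp',w.round(1),z.round(1))
s=read_state(); print(s['eef_pos'])
```

```text
[ 593.40215658 -324.93138356  232.99837475] [ 596.6229781  -324.82822394  233.35488769]
xv,yv,z -1.5834556554653818 -17.415303471689384 233.17663122310898 theta 1.086553555400618 130.1390096524925
1.09 tcp [ 599.2 -346.6] 238.0
0.95 tcp [ 597.2 -329.4] 229.9
0.8 tcp [ 595.1 -312.4] 218.7
0.65 tcp [ 593.3 -297.2] 205.2
0.5 tcp [ 591.7 -284.3] 189.7
0.35 tcp [ 590.4 -273.7] 172.5
0.2 tcp [ 589.5 -265.8] 154.0
0.1 tcp [ 589.  -262.1] 141.1
0.03 tcp [ 588.8 -260.3] 132.0
0 tcp [ 588.8 -259.7] 128.0
[ 587.41002153 -240.86129449   73.31754857]
```

>>> apply_moves(
  increments=[
    {"tx": 0.0, "ty": 0.01, "tz": 0.03, "rx": 0, "ry": 0, "rz": 0, "claw": 0.04},
    {"tx": 0.0, "ty": 0.01, "tz": 0.08, "rx": 0, "ry": 0, "rz": 0, "claw": 0.0},
    {"tx": 0.0, "ty": 0.01, "tz": 0.13, "rx": 0, "ry": 0, "rz": 0, "claw": 0.0},
    {"tx": 0.0, "ty": 0.01, "tz": 0.18, "rx": 0, "ry": 0, "rz": 0, "claw": 0.0},
    {"tx": 0.0, "ty": 0.01, "tz": 0.22, "rx": 0, "ry": 0, "rz": 0, "claw": 0.0},
    {"tx": 0.0, "ty": 0.01, "tz": 0.235, "rx": 0, "ry": 0, "rz": 0, "claw": 0.0},
    {"tx": 0.0, "ty": 0.01, "tz": 0.235, "rx": 0, "ry": 0, "rz": 0, "claw": 0.0},
  ],
)

```text
clock: 7.15
eef_pos: [588.7, -231.6, 311.5]
tool_rot: [3.136, 0.003, 1.689]
force: [-0.3, -1.1, -0.2]
width: 0.2
```

>>> apply_moves(
  increments=[
    {"tx": 0.004, "ty": -0.04, "tz": 0.0, "rx": 0, "ry": 0, "rz": 0, "claw": 0.0},
    {"tx": 0.009, "ty": -0.085, "tz": 0.0, "rx": 0, "ry": 0, "rz": 0, "claw": 0.0},
    {"tx": 0.013, "ty": -0.12, "tz": 0.0, "rx": 0, "ry": 0, "rz": 0, "claw": 0.0},
    {"tx": 0.013, "ty": -0.13, "tz": 0.0, "rx": 0, "ry": 0, "rz": 0, "claw": 0.0},
    {"tx": 0.013, "ty": -0.13, "tz": 0.0, "rx": 0, "ry": 0, "rz": 0, "claw": 0.0},
    {"tx": 0.013, "ty": -0.13, "tz": -0.03, "rx": 0, "ry": 0, "rz": 0, "claw": 0.0},
    {"tx": 0.013, "ty": -0.13, "tz": -0.06, "rx": 0, "ry": 0, "rz": 0, "claw": 0.0},
    {"tx": 0.013, "ty": -0.13, "tz": -0.075, "rx": 0, "ry": 0, "rz": 0, "claw": 0.0},
    {"tx": 0.013, "ty": -0.13, "tz": -0.075, "rx": 0, "ry": 0, "rz": 0, "claw": 0.0},
    {"tx": 0.013, "ty": -0.13, "tz": -0.075, "rx": 0, "ry": 0, "rz": 0, "claw": 0.0},
  ],
)

```text
clock: 8.15
eef_pos: [601.0, -359.1, 233.4]
tool_rot: [3.141, -0.001, 1.69]
force: [0.8, 0.7, 0.2]
width: 0.1
```

>>> apply_moves(
  increments=[
    {"tx": -0.002, "ty": 0.006, "tz": 0.0, "rx": 0, "ry": 0, "rz": 0, "claw": 0.0},
    {"tx": -0.002, "ty": 0.012, "tz": 0.0, "rx": 0, "ry": 0, "rz": 0, "claw": 0.0},
    {"tx": -0.003, "ty": 0.021, "tz": -0.002, "rx": 0, "ry": 0, "rz": 0, "claw": 0.0},
    {"tx": -0.004, "ty": 0.03, "tz": -0.005, "rx": 0, "ry": 0, "rz": 0, "claw": 0.0},
    {"tx": -0.005, "ty": 0.039, "tz": -0.01, "rx": 0, "ry": 0, "rz": 0, "claw": 0.0},
    {"tx": -0.006, "ty": 0.047, "tz": -0.016, "rx": 0, "ry": 0, "rz": 0, "claw": 0.0},
    {"tx": -0.007, "ty": 0.055, "tz": -0.022, "rx": 0, "ry": 0, "rz": 0, "claw": 0.0},
    {"tx": -0.008, "ty": 0.062, "tz": -0.029, "rx": 0, "ry": 0, "rz": 0, "claw": 0.0},
    {"tx": -0.009, "ty": 0.069, "tz": -0.036, "rx": 0, "ry": 0, "rz": 0, "claw": 0.0},
    {"tx": -0.0095, "ty": 0.075, "tz": -0.044, "rx": 0, "ry": 0, "rz": 0, "claw": 0.0},
    {"tx": -0.01, "ty": 0.08, "tz": -0.052, "rx": 0, "ry": 0, "rz": 0, "claw": 0.0},
    {"tx": -0.011, "ty": 0.085, "tz": -0.061, "rx": 0, "ry": 0, "rz": 0, "claw": 0.0},
  ],
)

```text
clock: 9.35
eef_pos: [589.4, -275.5, 171.6]
tool_rot: [3.141, -0.0, 1.688]
force: [0.9, -0.6, 1.9]
width: 0.1
```

>>> apply_moves(
  increments=[
    {"tx": 0.0, "ty": 0.005, "tz": -0.008, "rx": 0, "ry": 0, "rz": 0, "claw": 0.0},
    {"tx": 0.0, "ty": 0.009, "tz": -0.017, "rx": 0, "ry": 0, "rz": 0, "claw": 0.0},
    {"tx": 0.0, "ty": 0.011, "tz": -0.024, "rx": 0, "ry": 0, "rz": 0, "claw": 0.0},
    {"tx": 0.0, "ty": 0.013, "tz": -0.03, "rx": 0, "ry": 0, "rz": 0, "claw": 0.0},
    {"tx": 0.0, "ty": 0.014, "tz": -0.034, "rx": 0, "ry": 0, "rz": 0, "claw": 0.0},
    {"tx": 0.0, "ty": 0.014, "tz": -0.036, "rx": 0, "ry": 0, "rz": 0, "claw": 0.0},
    {"tx": 0.0, "ty": 0.014, "tz": -0.038, "rx": 0, "ry": 0, "rz": 0, "claw": 0.0},
    {"tx": 0.0, "ty": 0.014, "tz": -0.038, "rx": 0, "ry": 0, "rz": 0, "claw": 0.0},
  ],
)

```text
clock: 10.15
eef_pos: [589.4, -261.8, 134.1]
tool_rot: [3.142, -0.0, 1.688]
force: [0.1, -0.1, 0.4]
width: 0.2
```

>>> apply_moves(
  increments=[
    {"tx": 0.0, "ty": 0.001, "tz": -0.001, "rx": 0, "ry": 0, "rz": 0, "claw": 0.0},
    {"tx": 0.0, "ty": 0.001, "tz": -0.002, "rx": 0, "ry": 0, "rz": 0, "claw": 0.0},
    {"tx": 0.0, "ty": 0.001, "tz": -0.003, "rx": 0, "ry": 0, "rz": 0, "claw": 0.0},
    {"tx": 0.0, "ty": 0.001, "tz": -0.003, "rx": 0, "ry": 0, "rz": 0, "claw": 0.0},
  ],
)

```text
clock: 10.55
eef_pos: [589.6, -261.1, 131.3]
tool_rot: [3.141, 0.0, 1.688]
force: [0.5, 0.1, 0.2]
width: -0.2
```

>>> apply_moves(
  increments=[
    {"tx": 0.0, "ty": 0.0, "tz": -0.001, "rx": 0, "ry": 0, "rz": 0, "claw": 0.0},
    {"tx": 0.0, "ty": 0.0, "tz": -0.001, "rx": 0, "ry": 0, "rz": 0, "claw": 0.0},
  ],
)

```text
clock: 10.75
eef_pos: [589.6, -261.0, 130.8]
tool_rot: [3.141, 0.0, 1.688]
force: [0.3, 0.2, 3.2]
width: 0.2
```

>>> apply_moves(
  increments=[
    {"tx": 0.0, "ty": 0.0, "tz": -0.001, "rx": 0, "ry": 0, "rz": 0, "claw": 0.0},
    {"tx": 0.0, "ty": 0.0, "tz": -0.001, "rx": 0, "ry": 0, "rz": 0, "claw": 0.0},
  ],
)

```text
clock: 10.95
eef_pos: [589.7, -261.1, 130.5]
tool_rot: [3.141, 0.0, 1.688]
force: [-2.1, 0.8, 8.5]
width: 0.0
```

>>> apply_moves(
  increments=[
    {"tx": 0.0, "ty": 0.0, "tz": -0.001, "rx": 0, "ry": 0, "rz": 0, "claw": 0.0},
    {"tx": 0.0, "ty": 0.0, "tz": -0.001, "rx": 0, "ry": 0, "rz": 0, "claw": 0.0},
  ],
)

```text
clock: 11.15
eef_pos: [589.7, -261.1, 130.3]
tool_rot: [3.14, 0.0, 1.688]
force: [-3.0, 1.7, 13.7]
width: -0.2
```

The pad is on the core: the force rises stiffly at z≈130, the knob-top height for a level arm. I'm backing off and going to overlook the plates and rail.

>>> apply_moves(
  increments=[
    {"tx": 0.0, "ty": 0.0, "tz": 0.02, "rx": 0, "ry": 0, "rz": 0, "claw": 0.0},
    {"tx": 0.0, "ty": 0.0, "tz": 0.06, "rx": 0, "ry": 0, "rz": 0, "claw": 0.04},
    {"tx": 0.0, "ty": 0.01, "tz": 0.1, "rx": 0, "ry": 0, "rz": 0, "claw": 0.04},
    {"tx": 0.0, "ty": 0.04, "tz": 0.13, "rx": 0, "ry": 0, "rz": -1.5, "claw": 0.04},
    {"tx": 0.0, "ty": 0.08, "tz": 0.13, "rx": 0, "ry": 0, "rz": -3, "claw": 0.04},
    {"tx": -0.01, "ty": 0.12, "tz": 0.13, "rx": 0, "ry": 0, "rz": -4.5, "claw": 0.04},
    {"tx": -0.015, "ty": 0.16, "tz": 0.13, "rx": 0, "ry": 0, "rz": -6, "claw": 0.04},
    {"tx": -0.02, "ty": 0.2, "tz": 0.13, "rx": 0, "ry": 0, "rz": -7.5, "claw": 0.04},
    {"tx": -0.02, "ty": 0.24, "tz": 0.13, "rx": 0, "ry": 0, "rz": -9, "claw": 0.04},
    {"tx": -0.025, "ty": 0.27, "tz": 0.13, "rx": 0, "ry": 0, "rz": -10.5, "claw": 0.04},
    {"tx": -0.03, "ty": 0.3, "tz": 0.13, "rx": 0, "ry": 0, "rz": -12, "claw": 0.04},
    {"tx": -0.03, "ty": 0.3, "tz": 0.13, "rx": 0, "ry": 0, "rz": -12, "claw": 0.04},
  ],
)

```text
clock: 12.35
eef_pos: [558.3, 45.5, 257.1]
tool_rot: [-3.138, 0.0, 0.647]
force: [0.1, 0.5, 0.6]
width: 40.3
```

>>> apply_moves(
  increments=[
    {"tx": 0.0, "ty": 0.0, "tz": 0.0, "rx": 0, "ry": 0, "rz": -1.5, "claw": 0.04},
    {"tx": 0.0, "ty": 0.0, "tz": 0.0, "rx": 0, "ry": 0, "rz": -3, "claw": 0.04},
    {"tx": 0.0, "ty": 0.0, "tz": 0.0, "rx": 0, "ry": 0, "rz": -4.5, "claw": 0.04},
    {"tx": 0.0, "ty": 0.0, "tz": 0.0, "rx": 0, "ry": 0, "rz": -6, "claw": 0.04},
    {"tx": 0.0, "ty": 0.0, "tz": 0.0, "rx": 0, "ry": 0, "rz": -7.34, "claw": 0.04},
    {"tx": 0.0, "ty": 0.0, "tz": 0.0, "rx": 0, "ry": 0, "rz": -7.34, "claw": 0.04},
    {"tx": 0.0, "ty": 0.0, "tz": 0.0, "rx": 0, "ry": 0, "rz": -7.34, "claw": 0.04},
  ],
)

```text
clock: 13.05
eef_pos: [559.3, 38.7, 258.1]
tool_rot: [3.141, 0.0, 0.003]
force: [-0.8, -0.0, -1.0]
width: 39.9
```

Run:
```python
from h import *
s=read_state(); print(s['clock'],s['eef_pos'],s['tool_rot'],s['qpos'],s['force'])
im,c=snap('wrist','w5'); print(c['origin'],c['attitude'])
cv2.imwrite('pics/w5b.png',cv2.resize(im[:,:,::-1],(800,500),interpolation=cv2.INTER_CUBIC))
```

```text
13.05 [559.28335568  38.69916942 258.09776361] [3.14123356e+00 4.05563603e-04 3.48469810e-03] [-0.66791115  0.61655034  0.89950299  1.75316202 -0.55024048  1.04550203
 -1.13785208] [-0.80007877 -0.02267731 -0.99183524]
[635.42874215  39.20450037 399.79253247] [-3.04085972e-01 -7.15836647e-04 -1.56645628e+00]
```

View pics/w5b.png

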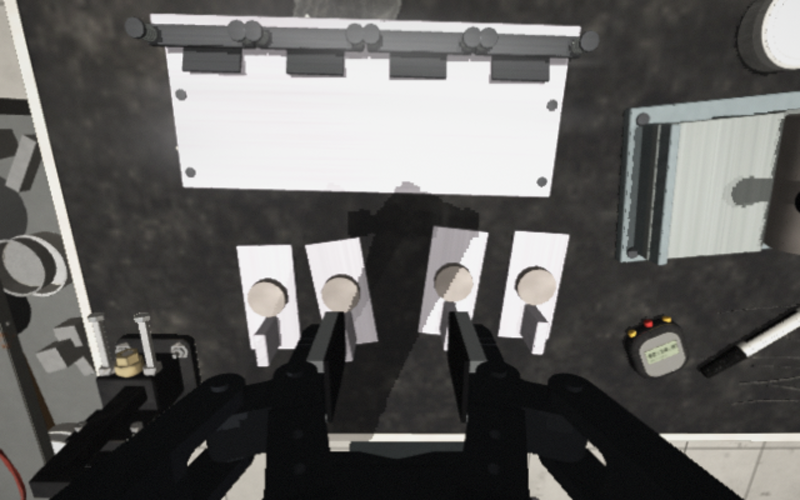

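Picture 8 shows rail and plates clearly. The jaw lips are at (212,73), (315,75), (418,78) and (520,80), and the disc tops at (268,297), (340,293), (453,282) and (537,286).

Run:
```python
from h import *
c=load('w5'); g=lambda u,v:((u+.5)/1.25-.5,(v+.5)/1.25-.5)
F=[onz(c,g(*q),6)[:2] for q in [(183,188),(550,196)]]; print('front',np.array(F).round(1))
d=F[0]-F[1]; print(np.linalg.norm(d)); y=d/np.linalg.norm(d); x=np.array([y[1],-y[0]]); m=(F[0]+F[1])/2
print('yaw',np.arctan2(x[1],x[0]))
for i,k in enumerate((1.5,.5,-.5,-1.5)):
    st=m+135*x+k*90*y; print('bay',i+1,st.round(1),'home rib',(st-96*x).round(1))
print('jaw lip +31',[(onz(c,g(*q),17)[:2]+31*x).round(1) for q in [(212,73),(315,75),(418,78),(520,80)]])
disc=[(268,297),(340,293),(453,282),(537,286)]; fr=[((237,247),(292,245)),((306,244),(359,238)),((434,227),(488,233)),((514,231),(569,235))]
for D,(A,B) in zip(disc,fr):
    D=onz(c,g(*D),18)[:2]; A=onz(c,g(*A),6)[:2];B=onz(c,g(*B),6)[:2]
    y1=(A-B);w=np.linalg.norm(y1);y1/=w; yw=np.arctan2(-y1[0],y1[1]); a=(A+B)/2-D; 
    yw2=np.arctan2(a[1],a[0]); ax=np.array([np.cos(yw2),np.sin(yw2)])
    print('disc',D.round(1),'yaws',yw.round(3),yw2.round(3),'w,l',w.round(1),np.linalg.norm(a).round(1),'rib',(D-36*ax).round(1))
```

```text
front [[ 577.8  246.5]
 [ 571.5 -112.2]]
358.71829867576315
yaw -0.017765096062950552
bay 1 [712.  199.7] home rib [616.  201.4]
bay 2 [710.4 109.8] home rib [614.4 111.5]
bay 3 [708.8  19.8] home rib [612.8  21.5]
bay 4 [707.2 -70.2] home rib [611.2 -68.5]
jaw lip +31 [array([710.9, 199.5]), array([709.5, 109.5]), array([707.4,  19.4]), array([706.3, -70.1])]
disc [468.2 169.8] yaws 0.042 0.051 w,l 56.3 51.1 rib [432.2 168. ]
disc [472.9  95.7] yaws 0.12 0.14 w,l 54.4 52.3 rib [437.3  90.7]
disc [485.5 -19.4] yaws -0.109 -0.142 w,l 54.9 51.8 rib [449.8 -14.3]
disc [ 481.4 -105.2] yaws -0.07 -0.055 w,l 56.2 52.7 rib [ 445.5 -103.2]
```

Both views agree on the ribs from the front edges: p1 (423,168), p2 (430,90), p3 (441.5,-14.5) and p4 (438,-102). The discs sit slightly ahead of the plates' middles. I'll grasp p4 first.

>>> apply_moves(
  increments=[
    {"tx": -0.03, "ty": -0.035, "tz": -0.02, "rx": 0, "ry": 0, "rz": -0.3, "claw": 0.04},
    {"tx": -0.06, "ty": -0.07, "tz": -0.05, "rx": 0, "ry": 0, "rz": -0.6, "claw": 0.04},
    {"tx": -0.09, "ty": -0.105, "tz": -0.08, "rx": 0, "ry": 0, "rz": -0.78, "claw": 0.04},
    {"tx": -0.121, "ty": -0.141, "tz": -0.11, "rx": 0, "ry": 0, "rz": -0.78, "claw": 0.04},
    {"tx": -0.121, "ty": -0.141, "tz": -0.14, "rx": 0, "ry": 0, "rz": -0.78, "claw": 0.04},
    {"tx": -0.121, "ty": -0.141, "tz": -0.17, "rx": 0, "ry": 0, "rz": -0.78, "claw": 0.04},
    {"tx": -0.121, "ty": -0.141, "tz": -0.17, "rx": 0, "ry": 0, "rz": -0.78, "claw": 0.04},
  ],
)

```text
clock: 13.8
eef_pos: [436.2, -101.8, 86.2]
tool_rot: [-3.14, 0.005, -0.068]
force: [-0.4, 0.0, 1.0]
width: 40.2
```

Run:
```python
from h import *
s=read_state(); print(s['clock'],s['eef_pos'],s['tool_rot'],s['force'])
im,c=snap('wrist','w6'); 
cv2.imwrite('pics/w6b.png',cv2.resize(im[100:,100:540,::-1],(660,450),interpolation=cv2.INTER_CUBIC))
```

```text
13.8 [ 436.18904423 -101.81434518   86.20625097] [-3.13981869  0.00527086 -0.06781054] [-3.66387179e-01  1.30804379e-05  1.02893314e+00]
```

View pics/w6b.png

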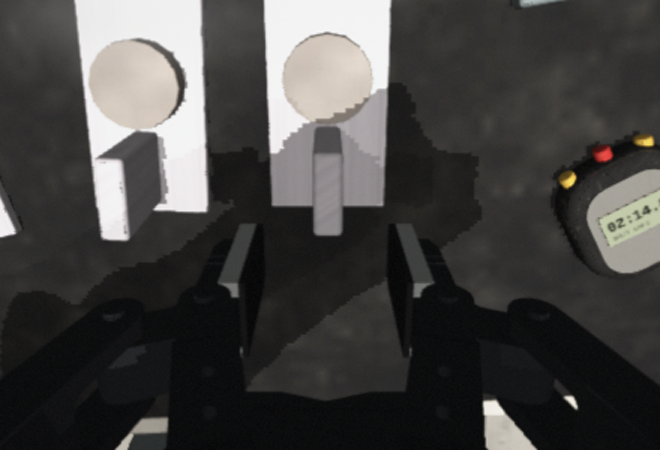

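Run:
```python
from h import *
c=load('w6'); g=lambda u,v:(100+(u+.5)/1.5-.5,100+(v+.5)/1.5-.5)
print('rib top front/rear',[onz(c,g(*q),50)[:2].round(1) for q in [(328,155),(328,236)]])
print('plate rear mid',onz(c,g(328,206),6)[:2].round(1))
```

```text
rib top front/rear [array([ 455.9, -104. ]), array([ 421.4, -101.7])]
plate rear mid [ 415.3 -101.5]
```

>>> apply_moves(
  increments=[
    {"tx": 0.002, "ty": -0.001, "tz": -0.025, "rx": 0, "ry": 0, "rz": 0, "claw": 0.04},
    {"tx": 0.002, "ty": -0.001, "tz": -0.05, "rx": 0, "ry": 0, "rz": 0, "claw": 0.04},
    {"tx": 0.002, "ty": -0.001, "tz": -0.068, "rx": 0, "ry": 0, "rz": 0, "claw": 0.04},
    {"tx": 0.002, "ty": -0.001, "tz": -0.075, "rx": 0, "ry": 0, "rz": 0, "claw": 0.04},
    {"tx": 0.002, "ty": -0.001, "tz": -0.075, "rx": 0, "ry": 0, "rz": 0, "claw": 0.04},
    {"tx": 0.002, "ty": -0.001, "tz": -0.075, "rx": 0, "ry": 0, "rz": 0, "claw": 0.0},
    {"tx": 0.002, "ty": -0.001, "tz": -0.075, "rx": 0, "ry": 0, "rz": 0, "claw": 0.0},
    {"tx": 0.002, "ty": -0.001, "tz": -0.075, "rx": 0, "ry": 0, "rz": 0, "claw": 0.0},
    {"tx": 0.002, "ty": -0.001, "tz": -0.075, "rx": 0, "ry": 0, "rz": 0, "claw": 0.0},
    {"tx": 0.002, "ty": -0.001, "tz": -0.075, "rx": 0, "ry": 0, "rz": 0, "claw": 0.0},
    {"tx": 0.002, "ty": -0.001, "tz": -0.075, "rx": 0, "ry": 0, "rz": 0, "claw": 0.0},
    {"tx": 0.002, "ty": -0.001, "tz": -0.075, "rx": 0, "ry": 0, "rz": 0, "claw": 0.0},
  ],
)

```text
clock: 15.05
eef_pos: [441.6, -102.9, 14.5]
tool_rot: [3.141, -0.003, -0.067]
force: [-1.2, 0.2, 8.0]
width: 11.0
```

>>> apply_moves(
  increments=[
    {"tx": 0.0, "ty": 0.0, "tz": 0.02, "rx": 0, "ry": 0, "rz": 0, "claw": 0.0},
    {"tx": 0.0, "ty": 0.0, "tz": 0.045, "rx": 0, "ry": 0, "rz": 0, "claw": 0.0},
    {"tx": 0.01, "ty": 0.005, "tz": 0.06, "rx": 0, "ry": 0, "rz": 0.2, "claw": 0.0},
    {"tx": 0.03, "ty": 0.012, "tz": 0.06, "rx": 0, "ry": 0, "rz": 0.4, "claw": 0.0},
    {"tx": 0.055, "ty": 0.02, "tz": 0.06, "rx": 0, "ry": 0, "rz": 0.56, "claw": 0.0},
    {"tx": 0.08, "ty": 0.03, "tz": 0.06, "rx": 0, "ry": 0, "rz": 0.56, "claw": 0.0},
    {"tx": 0.105, "ty": 0.035, "tz": 0.06, "rx": 0, "ry": 0, "rz": 0.56, "claw": 0.0},
    {"tx": 0.12, "ty": 0.035, "tz": 0.06, "rx": 0, "ry": 0, "rz": 0.56, "claw": 0.0},
    {"tx": 0.129, "ty": 0.035, "tz": 0.06, "rx": 0, "ry": 0, "rz": 0.56, "claw": 0.0},
    {"tx": 0.129, "ty": 0.035, "tz": 0.06, "rx": 0, "ry": 0, "rz": 0.56, "claw": 0.0},
    {"tx": 0.129, "ty": 0.035, "tz": 0.06, "rx": 0, "ry": 0, "rz": 0.56, "claw": 0.0},
  ],
)

```text
clock: 16.15
eef_pos: [568.2, -68.1, 73.3]
tool_rot: [-3.142, 0.001, -0.019]
force: [-0.5, -0.3, -2.4]
width: 10.9
```

Run:
```python
from h import *
s=read_state(); print(s['clock'],s['eef_pos'],s['tool_rot'],s['force'],s['torque'],s['width'])
im,c=snap('wrist','w7'); im2,_=snap('side','s7')
a=cv2.resize(im[:,100:540,::-1],(495,450),interpolation=cv2.INTER_CUBIC); b=cv2.resize(im2[130:280,260:360,::-1],(300,450),interpolation=cv2.INTER_CUBIC)
cv2.imwrite('pics/w7b.png',np.hstack([a,b]))
```

```text
16.15 [568.17540886 -68.08138196  73.25496075] [-3.14152225e+00  1.45424115e-03 -1.91084027e-02] [-0.49183235 -0.26686637 -2.4420702 ] [0.05201492 0.0731364  0.01617904] 10.896233121131536
```

View pics/w7b.png

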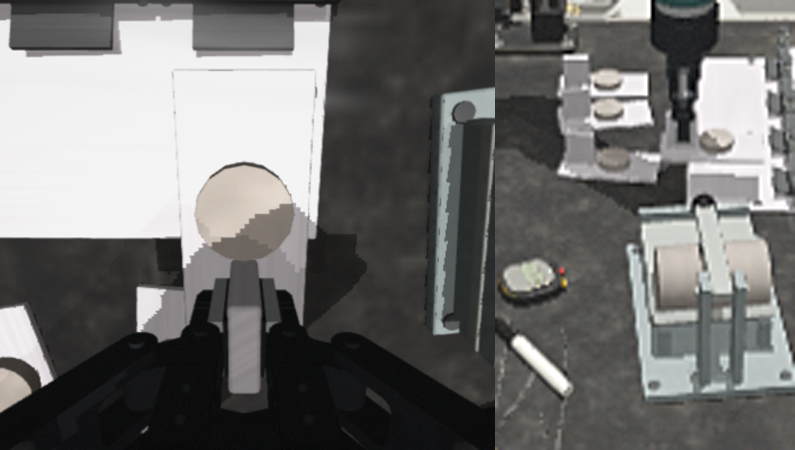

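Picture 10: plate 4 is held straight and in line with jaw 4 (plate front centre 244, jaw centre 243). In the side view the clamp arm is down on the seated core.

Run:
```python
from h import *
c=load('w7'); g=lambda u,v:(100+(u+.5)/1.125-.5,(v+.5)/1.125-.5)
print('front',[onz(c,g(*q),65)[:2].round(1) for q in [(173,70),(316,70)]], 'rear',[onz(c,g(*q),65)[:2].round(1) for q in [(182,335)]])
print('jaw3,4 lip',[(onz(c,g(*q),17)[:2]).round(1) for q in [(10,50),(116,53),(193,51),(294,51)]])
```

```text
front [array([660.9, -42.6]), array([659.9, -97.1])] rear [array([544.3, -38. ])]
jaw3,4 lip [array([677. ,  46.3]), array([674.5,  -6.3]), array([674.6, -44.7]), array([673.7, -94.7])]
```

>>> apply_moves(
  increments=[
    {"tx": 0.0, "ty": 0.0, "tz": -0.02, "rx": 0, "ry": 0, "rz": 0, "claw": 0.0},
    {"tx": 0.0, "ty": 0.0, "tz": -0.04, "rx": 0, "ry": 0, "rz": 0, "claw": 0.0},
    {"tx": 0.0, "ty": 0.0, "tz": -0.048, "rx": 0, "ry": 0, "rz": 0, "claw": 0.0},
    {"tx": 0.0, "ty": 0.0, "tz": -0.051, "rx": 0, "ry": 0, "rz": 0, "claw": 0.0},
    {"tx": 0.0, "ty": 0.0, "tz": -0.052, "rx": 0, "ry": 0, "rz": 0, "claw": 0.0},
    {"tx": 0.0, "ty": 0.0, "tz": -0.053, "rx": 0, "ry": 0, "rz": 0, "claw": 0.0},
    {"tx": 0.0, "ty": 0.0, "tz": -0.053, "rx": 0, "ry": 0, "rz": 0, "claw": 0.0},
  ],
)

```text
clock: 16.95
eef_pos: [569.8, -68.0, 20.9]
tool_rot: [3.141, -0.001, -0.019]
force: [-0.5, -1.1, -1.7]
width: 11.3
```

>>> apply_moves(
  increments=[
    {"tx": 0.0, "ty": 0.0, "tz": -0.001, "rx": 0, "ry": 0, "rz": 0, "claw": 0.0},
    {"tx": 0.0, "ty": 0.0, "tz": -0.0015, "rx": 0, "ry": 0, "rz": 0, "claw": 0.0},
    {"tx": 0.0, "ty": 0.0, "tz": -0.002, "rx": 0, "ry": 0, "rz": 0, "claw": 0.0},
    {"tx": 0.0, "ty": 0.0, "tz": -0.002, "rx": 0, "ry": 0, "rz": 0, "claw": 0.0},
  ],
)

```text
clock: 17.35
eef_pos: [569.9, -68.0, 20.5]
tool_rot: [-3.141, -0.002, -0.019]
force: [-3.9, 2.2, 13.3]
width: 11.6
```

>>> apply_moves(
  increments=[
    {"tx": 0.0, "ty": 0.0, "tz": 0.0012, "rx": 0, "ry": 0, "rz": 0, "claw": 0.0},
    {"tx": 0.004, "ty": 0.0, "tz": 0.0012, "rx": 0, "ry": 0, "rz": 0, "claw": 0.0},
    {"tx": 0.008, "ty": 0.0, "tz": 0.0012, "rx": 0, "ry": 0, "rz": 0, "claw": 0.0},
    {"tx": 0.012, "ty": 0.0, "tz": 0.0012, "rx": 0, "ry": 0, "rz": 0, "claw": 0.0},
    {"tx": 0.016, "ty": 0.0, "tz": 0.0012, "rx": 0, "ry": 0, "rz": 0, "claw": 0.0},
    {"tx": 0.02, "ty": -0.001, "tz": 0.0012, "rx": 0, "ry": 0, "rz": 0, "claw": 0.0},
    {"tx": 0.024, "ty": -0.001, "tz": 0.0012, "rx": 0, "ry": 0, "rz": 0, "claw": 0.0},
    {"tx": 0.028, "ty": -0.001, "tz": 0.0012, "rx": 0, "ry": 0, "rz": 0, "claw": 0.0},
    {"tx": 0.031, "ty": -0.001, "tz": 0.0012, "rx": 0, "ry": 0, "rz": 0, "claw": 0.0},
    {"tx": 0.034, "ty": -0.001, "tz": 0.0012, "rx": 0, "ry": 0, "rz": 0, "claw": 0.0},
  ],
)

```text
clock: 18.35
eef_pos: [598.9, -69.6, 20.5]
tool_rot: [-3.14, 0.008, -0.02]
force: [-14.7, 0.7, 17.2]
width: 11.1
```

>>> apply_moves(
  increments=[
    {"tx": 0.003, "ty": 0.0, "tz": 0.001, "rx": 0, "ry": 0, "rz": 0, "claw": 0.0},
    {"tx": 0.006, "ty": 0.0, "tz": 0.001, "rx": 0, "ry": 0, "rz": 0, "claw": 0.0},
    {"tx": 0.009, "ty": 0.0, "tz": 0.001, "rx": 0, "ry": 0, "rz": 0, "claw": 0.0},
    {"tx": 0.009, "ty": 0.0, "tz": 0.001, "rx": 0, "ry": 0, "rz": 0, "claw": 0.0},
  ],
)

```text
clock: 18.75
eef_pos: [610.1, -69.4, 20.6]
tool_rot: [-3.141, 0.004, -0.019]
force: [-6.5, 0.2, 4.0]
width: 10.9
```

>>> apply_moves(
  increments=[
    {"tx": 0.002, "ty": 0.0, "tz": 0.0, "rx": 0, "ry": 0, "rz": 0, "claw": 0.0},
    {"tx": 0.004, "ty": 0.0, "tz": 0.0, "rx": 0, "ry": 0, "rz": 0, "claw": 0.0},
    {"tx": 0.004, "ty": 0.0, "tz": 0.0, "rx": 0, "ry": 0, "rz": 0, "claw": 0.0},
  ],
)

```text
clock: 19.05
eef_pos: [613.3, -69.3, 20.6]
tool_rot: [-3.141, 0.006, -0.02]
force: [-8.7, -0.2, 6.7]
width: 11.0
```

>>> apply_moves(
  increments=[
    {"tx": 0.002, "ty": 0.0, "tz": 0.0, "rx": 0, "ry": 0, "rz": 0, "claw": 0.0},
    {"tx": 0.002, "ty": 0.0, "tz": 0.0, "rx": 0, "ry": 0, "rz": 0, "claw": 0.0},
  ],
)

```text
clock: 19.25
eef_pos: [613.2, -69.3, 20.6]
tool_rot: [-3.14, 0.009, -0.02]
force: [-13.0, 0.8, 11.0]
width: 11.2
```

>>> apply_moves(
  increments=[
    {"tx": 0.002, "ty": 0.0, "tz": 0.0, "rx": 0, "ry": 0, "rz": 0, "claw": 0.0},
    {"tx": 0.002, "ty": 0.0, "tz": 0.0, "rx": 0, "ry": 0, "rz": 0, "claw": 0.0},
  ],
)

```text
clock: 19.45
eef_pos: [613.2, -69.2, 20.5]
tool_rot: [-3.139, 0.013, -0.02]
force: [-18.2, 1.4, 14.0]
width: 11.4
```

>>> apply_moves(
  increments=[
    {"tx": -0.002, "ty": 0.0, "tz": 0.0, "rx": 0, "ry": 0, "rz": 0, "claw": 0.0},
    {"tx": -0.003, "ty": 0.0, "tz": 0.0, "rx": 0, "ry": 0, "rz": 0, "claw": 0.04},
    {"tx": -0.003, "ty": 0.0, "tz": 0.0, "rx": 0, "ry": 0, "rz": 0, "claw": 0.04},
    {"tx": -0.003, "ty": 0.0, "tz": 0.0, "rx": 0, "ry": 0, "rz": 0, "claw": 0.04},
    {"tx": -0.003, "ty": 0.0, "tz": 0.0, "rx": 0, "ry": 0, "rz": 0, "claw": 0.04},
    {"tx": -0.003, "ty": 0.0, "tz": 0.04, "rx": 0, "ry": 0, "rz": 0, "claw": 0.04},
    {"tx": -0.003, "ty": 0.0, "tz": 0.08, "rx": 0, "ry": 0, "rz": 0, "claw": 0.04},
    {"tx": -0.003, "ty": 0.0, "tz": 0.12, "rx": 0, "ry": 0, "rz": 0, "claw": 0.04},
    {"tx": -0.04, "ty": 0.02, "tz": 0.16, "rx": 0, "ry": 0, "rz": 0, "claw": 0.04},
    {"tx": -0.08, "ty": 0.05, "tz": 0.18, "rx": 0, "ry": 0, "rz": 0, "claw": 0.04},
    {"tx": -0.1, "ty": 0.055, "tz": 0.18, "rx": 0, "ry": 0, "rz": 0, "claw": 0.04},
    {"tx": -0.1, "ty": 0.055, "tz": 0.18, "rx": 0, "ry": 0, "rz": 0, "claw": 0.04},
  ],
)

```text
clock: 20.65
eef_pos: [517.3, -11.5, 201.3]
tool_rot: [-3.138, 0.002, -0.017]
force: [0.6, 0.4, -0.4]
width: 40.2
```

Run:
```python
from h import *
s=read_state(); print(s['clock'],s['eef_pos'],s['tool_rot'],s['force'],s['torque'],s['width'])
im,c=snap('wrist','w8')
cv2.imwrite('pics/w8b.png',cv2.resize(im[:,60:560,::-1],(750,600),interpolation=cv2.INTER_CUBIC))
```

```text
20.65 [517.27588477 -11.50409166 201.2814155 ] [-3.13816818e+00  1.88411307e-03 -1.68642576e-02] [ 0.55375348  0.37878001 -0.36051973] [-0.0277313  -0.03719735  0.00293679] 40.19439446548161
```

View pics/w8b.png

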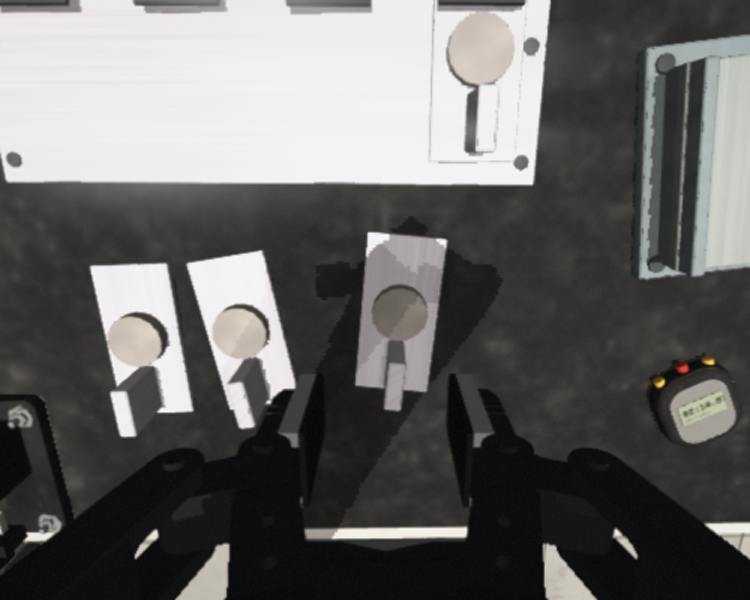

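Picture 11: plate 4 is in bay 4 with its rear edge at (431,160)–(520,162), and plate 3 is at (368,233), (447,240), (429,391), (357,385). I'll measure both.

```bash
cat > m2.py <<'E'
from h import *
c=load('w8'); g=lambda u,v:(60+(u+.5)/1.5-.5,(v+.5)/1.5-.5)
r=np.array([onz(c,g(*q),12)[:2] for q in [(431,160),(520,162)]]); print('p4 rear',r.round(1),r.mean(0).round(1))
print('rail front',[onz(c,g(*q),6)[:2].round(1) for q in [(5,182),(533,184)]])
def plate(q):
    P=np.array([onz(c,g(*a),6)[:2] for a in q]); a=(P[0]+P[1]-P[2]-P[3])/2; L=np.linalg.norm(a); a/=L; f=(P[0]+P[1])/2;re=(P[2]+P[3])/2
    print('yaw',np.arctan2(a[1],a[0]).round(3),'L',L.round(1),'rib',((f-96*a+re+24*a)/2).round(1))
plate([(368,233),(447,240),(429,391),(357,385)])
print('rib3 top', [onz(c,g(*q),50)[:2].round(1) for q in [(396,363),(394,410)]])
E
python3 m2.py
```

```text
p4 rear [[ 587.9  -41.8]
 [ 585.7 -100.2]] [586.8 -71. ]
rail front [array([578.5, 247.2]), array([ 571.2, -111.5])]
yaw -0.097 L 117.8 rib [442.3 -17.3]
rib3 top [array([460.5, -17. ]), array([425.6, -15.3])]
```

Bay 4's plate is home: its rear edge is 15 mm in from the bed's front edge, as predicted. Plate 3's rib is at (442.5,-16.6), yaw -0.10; grasping it now.

>>> apply_moves(
  increments=[
    {"tx": -0.035, "ty": -0.003, "tz": -0.03, "rx": 0, "ry": 0, "rz": -0.5, "claw": 0.04},
    {"tx": -0.075, "ty": -0.005, "tz": -0.06, "rx": 0, "ry": 0, "rz": -0.95, "claw": 0.04},
    {"tx": -0.075, "ty": -0.005, "tz": -0.1, "rx": 0, "ry": 0, "rz": -0.95, "claw": 0.04},
    {"tx": -0.075, "ty": -0.005, "tz": -0.14, "rx": 0, "ry": 0, "rz": -0.95, "claw": 0.04},
    {"tx": -0.075, "ty": -0.005, "tz": -0.17, "rx": 0, "ry": 0, "rz": -0.95, "claw": 0.04},
    {"tx": -0.075, "ty": -0.005, "tz": -0.185, "rx": 0, "ry": 0, "rz": -0.95, "claw": 0.04},
    {"tx": -0.075, "ty": -0.005, "tz": -0.187, "rx": 0, "ry": 0, "rz": -0.95, "claw": 0.04},
    {"tx": -0.075, "ty": -0.005, "tz": -0.187, "rx": 0, "ry": 0, "rz": -0.95, "claw": 0.0},
    {"tx": -0.075, "ty": -0.005, "tz": -0.187, "rx": 0, "ry": 0, "rz": -0.95, "claw": 0.0},
    {"tx": -0.075, "ty": -0.005, "tz": -0.187, "rx": 0, "ry": 0, "rz": -0.95, "claw": 0.0},
    {"tx": -0.075, "ty": -0.005, "tz": -0.187, "rx": 0, "ry": 0, "rz": -0.95, "claw": 0.0},
    {"tx": -0.075, "ty": -0.005, "tz": -0.187, "rx": 0, "ry": 0, "rz": -0.95, "claw": 0.0},
  ],
)

```text
clock: 21.9
eef_pos: [446.0, -18.8, 14.1]
tool_rot: [3.141, -0.001, -0.101]
force: [-0.5, 0.4, 4.3]
width: 11.5
```

>>> apply_moves(
  increments=[
    {"tx": 0.0, "ty": 0.0, "tz": 0.02, "rx": 0, "ry": 0, "rz": 0, "claw": 0.0},
    {"tx": 0.0, "ty": 0.0, "tz": 0.04, "rx": 0, "ry": 0, "rz": 0.1, "claw": 0.0},
    {"tx": 0.015, "ty": 0.006, "tz": 0.045, "rx": 0, "ry": 0, "rz": 0.3, "claw": 0.0},
    {"tx": 0.04, "ty": 0.014, "tz": 0.045, "rx": 0, "ry": 0, "rz": 0.5, "claw": 0.0},
    {"tx": 0.065, "ty": 0.022, "tz": 0.045, "rx": 0, "ry": 0, "rz": 0.7, "claw": 0.0},
    {"tx": 0.09, "ty": 0.031, "tz": 0.045, "rx": 0, "ry": 0, "rz": 0.95, "claw": 0.0},
    {"tx": 0.11, "ty": 0.038, "tz": 0.045, "rx": 0, "ry": 0, "rz": 0.95, "claw": 0.0},
    {"tx": 0.12, "ty": 0.041, "tz": 0.045, "rx": 0, "ry": 0, "rz": 0.95, "claw": 0.0},
    {"tx": 0.125, "ty": 0.041, "tz": 0.045, "rx": 0, "ry": 0, "rz": 0.95, "claw": 0.0},
    {"tx": 0.125, "ty": 0.041, "tz": 0.03, "rx": 0, "ry": 0, "rz": 0.95, "claw": 0.0},
    {"tx": 0.125, "ty": 0.041, "tz": 0.015, "rx": 0, "ry": 0, "rz": 0.95, "claw": 0.0},
    {"tx": 0.125, "ty": 0.041, "tz": 0.011, "rx": 0, "ry": 0, "rz": 0.95, "claw": 0.0},
  ],
)

```text
clock: 23.1
eef_pos: [567.6, 21.9, 22.0]
tool_rot: [-3.141, 0.005, -0.02]
force: [-0.3, -0.5, -1.8]
width: 11.0
```

Run:
```python
from h import *
s=read_state(); print(s['clock'],s['eef_pos'],s['tool_rot'],s['force'],s['width'])
im,c=snap('wrist','w9')
cv2.imwrite('pics/w9b.png',cv2.resize(im[:,100:540,::-1],(660,600),interpolation=cv2.INTER_CUBIC))
```

```text
23.1 [567.62903582  21.88219191  22.04527856] [-3.1412762   0.00499954 -0.01976985] [-0.31371303 -0.45628699 -1.80802697] 10.975220454797777
```

View pics/w9b.png

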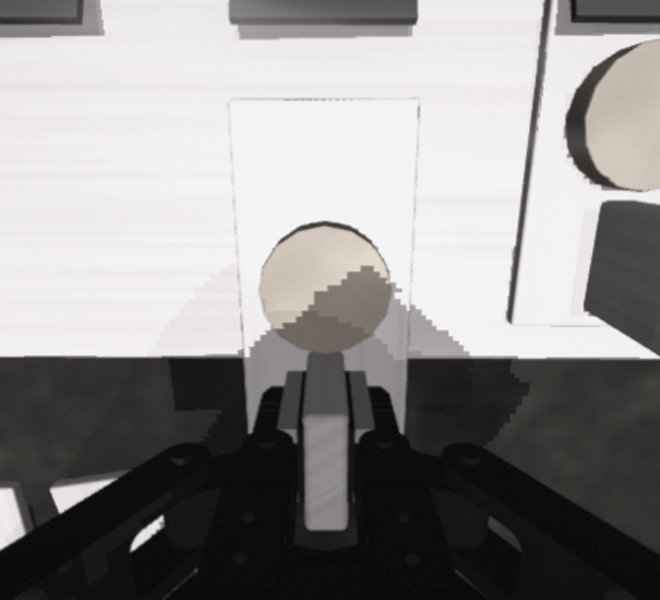

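Picture 12: plate 3 is straight in front of jaw 3 (front centre 325, jaw centre 323). I'll lower it and push.

>>> apply_moves(
  increments=[
    {"tx": 0.0, "ty": 0.0, "tz": -0.002, "rx": 0, "ry": 0, "rz": 0, "claw": 0.0},
    {"tx": 0.0, "ty": 0.0, "tz": -0.003, "rx": 0, "ry": 0, "rz": 0, "claw": 0.0},
    {"tx": 0.0, "ty": 0.0, "tz": -0.0035, "rx": 0, "ry": 0, "rz": 0, "claw": 0.0},
    {"tx": 0.0, "ty": 0.0, "tz": -0.0035, "rx": 0, "ry": 0, "rz": 0, "claw": 0.0},
  ],
)

```text
clock: 23.55
eef_pos: [570.6, 22.1, 21.3]
tool_rot: [-3.142, -0.001, -0.018]
force: [0.2, 1.0, -1.3]
width: 11.3
```

>>> apply_moves(
  increments=[
    {"tx": 0.0, "ty": 0.0, "tz": -0.001, "rx": 0, "ry": 0, "rz": 0, "claw": 0.0},
    {"tx": 0.0, "ty": 0.0, "tz": -0.0015, "rx": 0, "ry": 0, "rz": 0, "claw": 0.0},
    {"tx": 0.0, "ty": 0.0, "tz": -0.0015, "rx": 0, "ry": 0, "rz": 0, "claw": 0.0},
  ],
)

```text
clock: 23.85
eef_pos: [570.7, 22.2, 20.1]
tool_rot: [-3.141, -0.001, -0.018]
force: [-0.8, 1.0, 5.0]
width: 11.3
```

>>> apply_moves(
  increments=[
    {"tx": 0.004, "ty": 0.0, "tz": 0.0, "rx": 0, "ry": 0, "rz": 0, "claw": 0.0},
    {"tx": 0.008, "ty": 0.0, "tz": 0.0, "rx": 0, "ry": 0, "rz": 0, "claw": 0.0},
    {"tx": 0.012, "ty": 0.0, "tz": 0.0, "rx": 0, "ry": 0, "rz": 0, "claw": 0.0},
    {"tx": 0.016, "ty": 0.0, "tz": 0.0, "rx": 0, "ry": 0, "rz": 0, "claw": 0.0},
    {"tx": 0.02, "ty": 0.0, "tz": 0.0, "rx": 0, "ry": 0, "rz": 0, "claw": 0.0},
    {"tx": 0.024, "ty": -0.001, "tz": 0.0, "rx": 0, "ry": 0, "rz": 0, "claw": 0.0},
    {"tx": 0.028, "ty": -0.001, "tz": 0.0005, "rx": 0, "ry": 0, "rz": 0, "claw": 0.0},
    {"tx": 0.032, "ty": -0.001, "tz": 0.0005, "rx": 0, "ry": 0, "rz": 0, "claw": 0.0},
    {"tx": 0.036, "ty": -0.001, "tz": 0.0005, "rx": 0, "ry": 0, "rz": 0, "claw": 0.0},
    {"tx": 0.04, "ty": -0.001, "tz": 0.0005, "rx": 0, "ry": 0, "rz": 0, "claw": 0.0},
    {"tx": 0.042, "ty": -0.001, "tz": 0.0005, "rx": 0, "ry": 0, "rz": 0, "claw": 0.0},
  ],
)

```text
clock: 24.95
eef_pos: [608.0, 21.2, 20.1]
tool_rot: [-3.14, 0.009, -0.019]
force: [-14.8, 0.5, 15.8]
width: 11.3
```

>>> apply_moves(
  increments=[
    {"tx": 0.003, "ty": 0.0, "tz": 0.001, "rx": 0, "ry": 0, "rz": 0, "claw": 0.0},
    {"tx": 0.006, "ty": 0.0, "tz": 0.001, "rx": 0, "ry": 0, "rz": 0, "claw": 0.0},
    {"tx": 0.008, "ty": 0.0, "tz": 0.001, "rx": 0, "ry": 0, "rz": 0, "claw": 0.0},
    {"tx": 0.008, "ty": 0.0, "tz": 0.001, "rx": 0, "ry": 0, "rz": 0, "claw": 0.0},
  ],
)

```text
clock: 25.35
eef_pos: [617.0, 21.4, 20.3]
tool_rot: [-3.14, 0.007, -0.019]
force: [-8.7, 0.9, 5.1]
width: 11.1
```

>>> apply_moves(
  increments=[
    {"tx": 0.002, "ty": 0.0, "tz": 0.0, "rx": 0, "ry": 0, "rz": 0, "claw": 0.0},
    {"tx": 0.002, "ty": 0.0, "tz": 0.0, "rx": 0, "ry": 0, "rz": 0, "claw": 0.0},
  ],
)

```text
clock: 25.55
eef_pos: [616.9, 21.5, 20.3]
tool_rot: [-3.139, 0.011, -0.019]
force: [-13.7, 1.6, 9.2]
width: 11.2
```

Run:
```python
from h import *
c=load('w9'); g=lambda u,v:(100+(u+.5)/1.5-.5,(v+.5)/1.5-.5)
print('front',[onz(c,g(*q),14)[:2].round(1) for q in [(230,98),(420,98)]],'jaw',[(onz(c,g(*q),17)[:2]).round(1) for q in [(230,23),(417,24)]])
```

```text
front [array([659. ,  47.5]), array([658. ,  -6.7])] jaw [array([677.4,  45.5]), array([676.2,  -4.6])]
```

>>> apply_moves(
  increments=[
    {"tx": 0.002, "ty": 0.0, "tz": 0.0, "rx": 0, "ry": 0, "rz": 0, "claw": 0.0},
    {"tx": 0.002, "ty": 0.0, "tz": 0.0, "rx": 0, "ry": 0, "rz": 0, "claw": 0.0},
    {"tx": -0.002, "ty": 0.0, "tz": 0.0, "rx": 0, "ry": 0, "rz": 0, "claw": 0.0},
    {"tx": -0.003, "ty": 0.0, "tz": 0.0, "rx": 0, "ry": 0, "rz": 0, "claw": 0.04},
    {"tx": -0.003, "ty": 0.0, "tz": 0.0, "rx": 0, "ry": 0, "rz": 0, "claw": 0.04},
    {"tx": -0.003, "ty": 0.0, "tz": 0.0, "rx": 0, "ry": 0, "rz": 0, "claw": 0.04},
    {"tx": -0.003, "ty": 0.0, "tz": 0.0, "rx": 0, "ry": 0, "rz": 0, "claw": 0.04},
    {"tx": -0.003, "ty": 0.0, "tz": 0.04, "rx": 0, "ry": 0, "rz": 0, "claw": 0.04},
    {"tx": -0.003, "ty": 0.0, "tz": 0.08, "rx": 0, "ry": 0, "rz": 0, "claw": 0.04},
    {"tx": -0.003, "ty": 0.0, "tz": 0.12, "rx": 0, "ry": 0, "rz": 0, "claw": 0.04},
    {"tx": -0.04, "ty": 0.03, "tz": 0.16, "rx": 0, "ry": 0, "rz": 0.4, "claw": 0.04},
    {"tx": -0.08, "ty": 0.06, "tz": 0.18, "rx": 0, "ry": 0, "rz": 0.8, "claw": 0.04},
  ],
)

```text
clock: 26.75
eef_pos: [555.4, 71.3, 197.0]
tool_rot: [3.14, -0.005, 0.05]
force: [-0.1, 0.7, 0.0]
width: 40.1
```

>>> apply_moves(
  increments=[
    {"tx": -0.02, "ty": 0.02, "tz": 0.0, "rx": 0, "ry": 0, "rz": 0.5, "claw": 0.04},
    {"tx": -0.02, "ty": 0.02, "tz": 0.0, "rx": 0, "ry": 0, "rz": 0.95, "claw": 0.04},
    {"tx": -0.02, "ty": 0.02, "tz": 0.0, "rx": 0, "ry": 0, "rz": 0.95, "claw": 0.04},
  ],
)

```text
clock: 27.05
eef_pos: [533.7, 93.6, 195.0]
tool_rot: [-3.141, -0.001, 0.136]
force: [0.1, -0.7, 0.1]
width: 40.3
```

Run:
```python
from h import *
s=read_state(); print(s['clock'],s['eef_pos'],s['tool_rot'],s['force'],s['width'])
im,c=snap('wrist','w10')
cv2.imwrite('pics/w10b.png',cv2.resize(im[:,60:560,::-1],(750,600),interpolation=cv2.INTER_CUBIC))
```

```text
27.05 [533.65975616  93.6005273  194.98121516] [-3.14086528e+00 -1.35930904e-03  1.36054964e-01] [ 0.14612219 -0.71827651  0.13638862] 40.27890432681005
```

View pics/w10b.png

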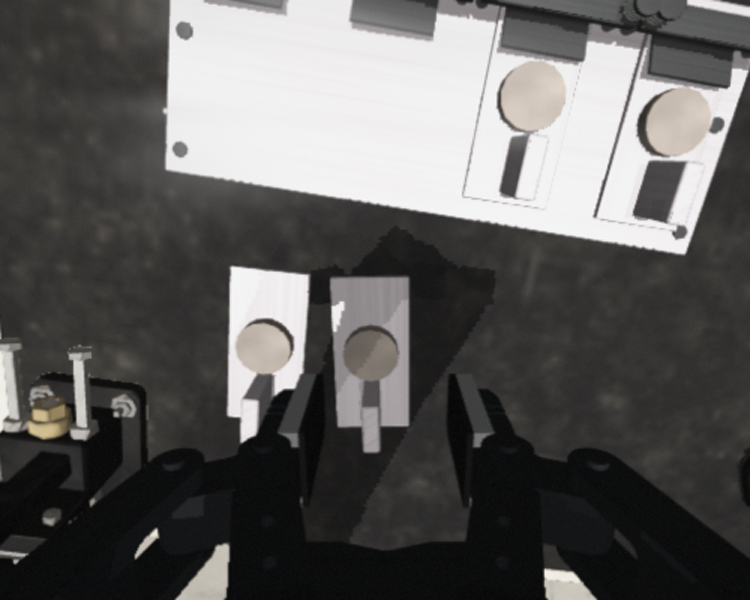

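Picture 13: plate 2 is at (330,278), (409,276), (409,427), (337,427), and plates 3 and 4 are both in their bays.

```bash
cat > m3.py <<'E'
from h import *
c=load('w10'); g=lambda u,v:(60+(u+.5)/1.5-.5,(v+.5)/1.5-.5)
def plate(q):
    P=np.array([onz(c,g(*a),6)[:2] for a in q]); a=(P[0]+P[1]-P[2]-P[3])/2; L=np.linalg.norm(a); a/=L; f=(P[0]+P[1])/2;re=(P[2]+P[3])/2
    print('yaw',np.arctan2(a[1],a[0]).round(3),'L',L.round(1),'rib',((f-96*a+re+24*a)/2).round(1))
plate([(330,278),(409,276),(409,427),(337,427)])
print('rib2 top', [onz(c,g(*q),50)[:2].round(1) for q in [(371,407),(371,452)]])
P=[onz(c,g(*q),6)[:2] for q in [(229,267),(310,274),(227,416)]]; print(np.array(P).round(1))
x=P[0]-P[2]; w=P[0]-P[1]; print('p1 yaw',np.arctan2(x[1],x[0]),np.arctan2(-w[0],w[1]),np.linalg.norm(x),'front mid',(P[0]+P[1])/2)
print('p3 rear',[onz(c,g(*q),12)[:2].round(1) for q in [(463,196),(546,209)]],'bed front',[onz(c,g(*q),6)[:2].round(1) for q in [(166,170),(686,254)]])
E
python3 m3.py
```

```text
yaw 0.15 L 120.0 rib [429.9  89.6]
rib2 top [array([448. ,  91.7]), array([413.6,  87.3])]
[[518.6 202.2]
 [521.3 145.6]
 [400.3 199. ]]
p1 yaw 0.027547198158403934 0.04792539574531135 118.38744859732029 front mid [519.98346964 173.90950391]
p3 rear [array([589.2,  50.1]), array([588.4,  -6. ])] bed front [array([578.7, 246.2]), array([ 571.3, -111.8])]
```

>>> apply_moves(
  increments=[
    {"tx": -0.04, "ty": -0.002, "tz": -0.02, "rx": 0, "ry": 0, "rz": 0.1, "claw": 0.04},
    {"tx": -0.08, "ty": -0.004, "tz": -0.05, "rx": 0, "ry": 0, "rz": 0.1, "claw": 0.04},
    {"tx": -0.103, "ty": -0.004, "tz": -0.08, "rx": 0, "ry": 0, "rz": 0.1, "claw": 0.04},
    {"tx": -0.103, "ty": -0.004, "tz": -0.12, "rx": 0, "ry": 0, "rz": 0.1, "claw": 0.04},
    {"tx": -0.103, "ty": -0.004, "tz": -0.155, "rx": 0, "ry": 0, "rz": 0.1, "claw": 0.04},
    {"tx": -0.103, "ty": -0.004, "tz": -0.178, "rx": 0, "ry": 0, "rz": 0.1, "claw": 0.04},
    {"tx": -0.103, "ty": -0.004, "tz": -0.181, "rx": 0, "ry": 0, "rz": 0.1, "claw": 0.04},
    {"tx": -0.103, "ty": -0.004, "tz": -0.181, "rx": 0, "ry": 0, "rz": 0.1, "claw": 0.0},
    {"tx": -0.103, "ty": -0.004, "tz": -0.181, "rx": 0, "ry": 0, "rz": 0.1, "claw": 0.0},
    {"tx": -0.103, "ty": -0.004, "tz": -0.181, "rx": 0, "ry": 0, "rz": 0.1, "claw": 0.0},
    {"tx": -0.103, "ty": -0.004, "tz": -0.181, "rx": 0, "ry": 0, "rz": 0.1, "claw": 0.0},
    {"tx": -0.103, "ty": -0.004, "tz": -0.181, "rx": 0, "ry": 0, "rz": 0.1, "claw": 0.0},
  ],
)

```text
clock: 28.3
eef_pos: [431.3, 88.7, 14.2]
tool_rot: [3.141, -0.002, 0.143]
force: [-0.6, 0.4, 6.5]
width: 11.0
```

>>> apply_moves(
  increments=[
    {"tx": 0.0, "ty": 0.0, "tz": 0.02, "rx": 0, "ry": 0, "rz": 0, "claw": 0.0},
    {"tx": 0.0, "ty": 0.0, "tz": 0.04, "rx": 0, "ry": 0, "rz": -0.1, "claw": 0.0},
    {"tx": 0.02, "ty": 0.004, "tz": 0.045, "rx": 0, "ry": 0, "rz": -0.4, "claw": 0.0},
    {"tx": 0.045, "ty": 0.008, "tz": 0.045, "rx": 0, "ry": 0, "rz": -0.8, "claw": 0.0},
    {"tx": 0.07, "ty": 0.013, "tz": 0.045, "rx": 0, "ry": 0, "rz": -1.2, "claw": 0.0},
    {"tx": 0.1, "ty": 0.018, "tz": 0.045, "rx": 0, "ry": 0, "rz": -1.6, "claw": 0.0},
    {"tx": 0.12, "ty": 0.022, "tz": 0.045, "rx": 0, "ry": 0, "rz": -1.85, "claw": 0.0},
    {"tx": 0.133, "ty": 0.0235, "tz": 0.045, "rx": 0, "ry": 0, "rz": -1.85, "claw": 0.0},
    {"tx": 0.139, "ty": 0.0235, "tz": 0.045, "rx": 0, "ry": 0, "rz": -1.85, "claw": 0.0},
    {"tx": 0.139, "ty": 0.0235, "tz": 0.03, "rx": 0, "ry": 0, "rz": -1.85, "claw": 0.0},
    {"tx": 0.139, "ty": 0.0235, "tz": 0.015, "rx": 0, "ry": 0, "rz": -1.85, "claw": 0.0},
    {"tx": 0.139, "ty": 0.0235, "tz": 0.011, "rx": 0, "ry": 0, "rz": -1.85, "claw": 0.0},
  ],
)

```text
clock: 29.5
eef_pos: [566.7, 112.1, 21.8]
tool_rot: [3.142, 0.005, -0.019]
force: [-0.8, 0.2, -1.9]
width: 11.1
```

>>> apply_moves(
  increments=[
    {"tx": 0.0, "ty": 0.0, "tz": -0.002, "rx": 0, "ry": 0, "rz": 0, "claw": 0.0},
    {"tx": 0.0, "ty": 0.0, "tz": -0.003, "rx": 0, "ry": 0, "rz": 0, "claw": 0.0},
    {"tx": 0.0, "ty": 0.0, "tz": -0.004, "rx": 0, "ry": 0, "rz": 0, "claw": 0.0},
    {"tx": 0.0, "ty": 0.0, "tz": -0.004, "rx": 0, "ry": 0, "rz": 0, "claw": 0.0},
  ],
)

```text
clock: 29.9
eef_pos: [569.8, 112.1, 20.7]
tool_rot: [-3.141, -0.001, -0.019]
force: [-0.2, 0.7, -2.0]
width: 11.2
```

Run:
```python
from h import *
s=read_state(); print(s['clock'],s['eef_pos'],s['tool_rot'],s['force'],s['width'])
im,c=snap('wrist','w11'); print(c['origin'])
cv2.imwrite('pics/w11b.png',cv2.resize(im[:,100:540,::-1],(660,600),interpolation=cv2.INTER_CUBIC))
# expected pixels of front edge if grip as planned
g=cv2.cvtColor(im,cv2.COLOR_RGB2GRAY).astype(int)
f=s['eef_pos']; 
for off in (88,92,96):
  x=np.array([np.cos(-.018),np.sin(-.018)]);y=np.array([-x[1],x[0]])
  print(off,[proj(c,[*(f[:2]+off*x+k*y),12])[0].round(1) for k in (28,-28)])
print('jaw2 lip', proj(c,[[678.5,134.5,17],[678.5,84.5,17]]).round(1))
```

```text
29.9 [569.787608   112.09061522  20.6762471 ] [-3.14145872e+00 -5.29097345e-04 -1.85611748e-02] [-0.23728807  0.71780621 -2.02549595] 11.191574527579268
[645.79056803 110.81828913 162.44797761]
88 [array([252.5,  72.8]), array([381.5,  72.9])]
92 [array([252. ,  62.9]), array([382. ,  62.9])]
96 [array([251.4,  52.8]), array([382.6,  52.8])]
jaw2 lip [[256.3  17.6]
 [381.   15.1]]
```

>>> apply_moves(
  increments=[
    {"tx": 0.0, "ty": 0.0, "tz": -0.001, "rx": 0, "ry": 0, "rz": 0, "claw": 0.0},
    {"tx": 0.0, "ty": 0.0, "tz": -0.001, "rx": 0, "ry": 0, "rz": 0, "claw": 0.0},
    {"tx": 0.0, "ty": 0.0, "tz": -0.001, "rx": 0, "ry": 0, "rz": 0, "claw": 0.0},
  ],
)

```text
clock: 30.25
eef_pos: [569.9, 112.1, 20.3]
tool_rot: [-3.141, -0.001, -0.019]
force: [-2.8, 0.2, 6.0]
width: 11.2
```

>>> apply_moves(
  increments=[
    {"tx": 0.004, "ty": 0.0, "tz": 0.0, "rx": 0, "ry": 0, "rz": 0, "claw": 0.0},
    {"tx": 0.008, "ty": 0.0, "tz": 0.0, "rx": 0, "ry": 0, "rz": 0, "claw": 0.0},
    {"tx": 0.012, "ty": 0.0, "tz": 0.0, "rx": 0, "ry": 0, "rz": 0, "claw": 0.0},
    {"tx": 0.016, "ty": 0.0, "tz": 0.0, "rx": 0, "ry": 0, "rz": 0, "claw": 0.0},
    {"tx": 0.02, "ty": 0.0, "tz": 0.0, "rx": 0, "ry": 0, "rz": 0, "claw": 0.0},
    {"tx": 0.024, "ty": -0.001, "tz": 0.0, "rx": 0, "ry": 0, "rz": 0, "claw": 0.0},
    {"tx": 0.028, "ty": -0.001, "tz": 0.0005, "rx": 0, "ry": 0, "rz": 0, "claw": 0.0},
    {"tx": 0.032, "ty": -0.001, "tz": 0.0005, "rx": 0, "ry": 0, "rz": 0, "claw": 0.0},
    {"tx": 0.036, "ty": -0.001, "tz": 0.001, "rx": 0, "ry": 0, "rz": 0, "claw": 0.0},
    {"tx": 0.04, "ty": -0.001, "tz": 0.001, "rx": 0, "ry": 0, "rz": 0, "claw": 0.0},
    {"tx": 0.042, "ty": -0.001, "tz": 0.001, "rx": 0, "ry": 0, "rz": 0, "claw": 0.0},
  ],
)

```text
clock: 31.35
eef_pos: [607.3, 111.4, 20.3]
tool_rot: [-3.14, 0.009, -0.018]
force: [-13.5, 1.1, 12.1]
width: 11.2
```

>>> apply_moves(
  increments=[
    {"tx": 0.002, "ty": 0.0, "tz": 0.0005, "rx": 0, "ry": 0, "rz": 0, "claw": 0.0},
    {"tx": 0.004, "ty": 0.0, "tz": 0.0005, "rx": 0, "ry": 0, "rz": 0, "claw": 0.0},
    {"tx": 0.004, "ty": 0.0, "tz": 0.0005, "rx": 0, "ry": 0, "rz": 0, "claw": 0.0},
  ],
)

```text
clock: 31.65
eef_pos: [613.4, 111.3, 20.4]
tool_rot: [-3.141, 0.005, -0.018]
force: [-5.7, 0.8, 2.5]
width: 11.0
```

>>> apply_moves(
  increments=[
    {"tx": 0.002, "ty": 0.0, "tz": 0.0, "rx": 0, "ry": 0, "rz": 0, "claw": 0.0},
    {"tx": 0.004, "ty": 0.0, "tz": 0.0, "rx": 0, "ry": 0, "rz": 0, "claw": 0.0},
    {"tx": 0.004, "ty": 0.0, "tz": 0.0, "rx": 0, "ry": 0, "rz": 0, "claw": 0.0},
  ],
)

```text
clock: 31.95
eef_pos: [616.1, 111.4, 20.4]
tool_rot: [-3.14, 0.007, -0.019]
force: [-8.8, 0.9, 6.0]
width: 11.6
```

>>> apply_moves(
  increments=[
    {"tx": 0.002, "ty": 0.0, "tz": 0.0, "rx": 0, "ry": 0, "rz": 0, "claw": 0.0},
    {"tx": 0.003, "ty": 0.0, "tz": 0.0, "rx": 0, "ry": 0, "rz": 0, "claw": 0.0},
    {"tx": 0.003, "ty": 0.0, "tz": 0.0, "rx": 0, "ry": 0, "rz": 0, "claw": 0.0},
  ],
)

```text
clock: 32.25
eef_pos: [616.0, 111.6, 20.3]
tool_rot: [-3.139, 0.013, -0.019]
force: [-15.9, 1.1, 11.5]
width: 11.3
```

>>> apply_moves(
  increments=[
    {"tx": -0.003, "ty": 0.0, "tz": 0.0, "rx": 0, "ry": 0, "rz": 0, "claw": 0.0},
    {"tx": -0.004, "ty": 0.0, "tz": 0.0, "rx": 0, "ry": 0, "rz": 0, "claw": 0.04},
    {"tx": -0.004, "ty": 0.0, "tz": 0.0, "rx": 0, "ry": 0, "rz": 0, "claw": 0.04},
    {"tx": -0.004, "ty": 0.0, "tz": 0.0, "rx": 0, "ry": 0, "rz": 0, "claw": 0.04},
    {"tx": -0.004, "ty": 0.0, "tz": 0.0, "rx": 0, "ry": 0, "rz": 0, "claw": 0.04},
    {"tx": -0.004, "ty": 0.0, "tz": 0.04, "rx": 0, "ry": 0, "rz": 0, "claw": 0.04},
    {"tx": -0.004, "ty": 0.0, "tz": 0.08, "rx": 0, "ry": 0, "rz": 0, "claw": 0.04},
    {"tx": -0.004, "ty": 0.0, "tz": 0.12, "rx": 0, "ry": 0, "rz": 0, "claw": 0.04},
    {"tx": -0.04, "ty": 0.02, "tz": 0.16, "rx": 0, "ry": 0, "rz": 0.3, "claw": 0.04},
    {"tx": -0.08, "ty": 0.04, "tz": 0.18, "rx": 0, "ry": 0, "rz": 0.62, "claw": 0.04},
    {"tx": -0.09, "ty": 0.055, "tz": 0.18, "rx": 0, "ry": 0, "rz": 0.62, "claw": 0.04},
    {"tx": -0.09, "ty": 0.055, "tz": 0.18, "rx": 0, "ry": 0, "rz": 0.62, "claw": 0.04},
  ],
)

```text
clock: 33.45
eef_pos: [530.8, 169.8, 201.7]
tool_rot: [-3.138, 0.0, 0.04]
force: [-0.2, 0.5, 0.7]
width: 39.8
```

Run:
```python
from h import *
s=read_state(); print(s['clock'],s['eef_pos'],s['tool_rot'],s['force'],s['width'])
im,c=snap('wrist','w12')
cv2.imwrite('pics/w12b.png',cv2.resize(im[:,60:560,::-1],(750,600),interpolation=cv2.INTER_CUBIC))
```

```text
33.45 [530.77850501 169.8116163  201.66979286] [-3.13803539e+00  4.16501234e-04  4.02784396e-02] [-0.20401527  0.52510958  0.68702465] 39.84633614010921
```

View pics/w12b.png

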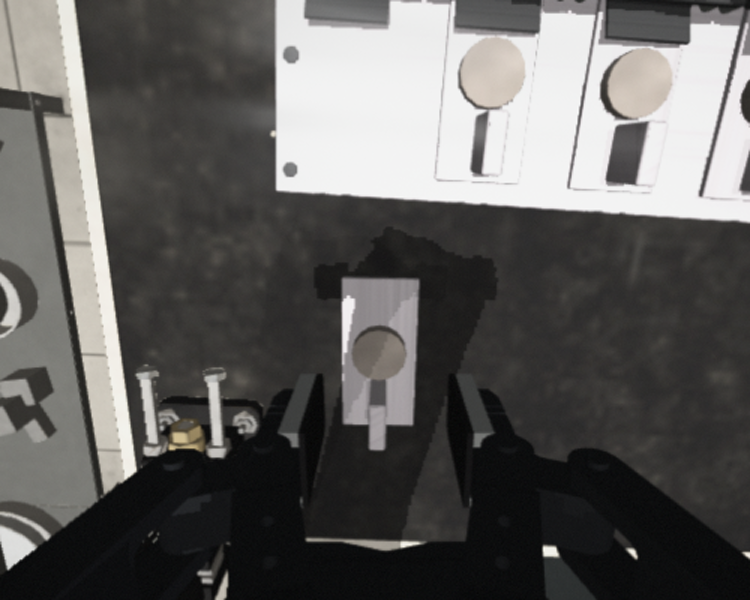

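Picture 14: plate 1 is at (342,278), (419,279), (414,425), (343,424) and straight to the gripper. Plate 2 is in bay 2, with its rear edge at (436,180)–(520,184).

Run:
```python
from h import *
c=load('w12'); g=lambda u,v:(60+(u+.5)/1.5-.5,(v+.5)/1.5-.5)
P=np.array([onz(c,g(*a),6)[:2] for a in [(342,278),(419,279),(414,425),(343,424)]]); a=(P[0]+P[1]-P[2]-P[3])/2; L=np.linalg.norm(a); a/=L; f=(P[0]+P[1])/2;re=(P[2]+P[3])/2
print('yaw',np.arctan2(a[1],a[0]).round(3),'L',L.round(1),'rib',((f-96*a+re+24*a)/2).round(1))
print('rib top', [onz(c,g(*q),50)[:2].round(1) for q in [(378,405),(377,450)]])
print('p2 rear',[onz(c,g(*q),12)[:2].round(1) for q in [(436,180),(520,184)]],'p3 rear',[onz(c,g(*q),12)[:2].round(1) for q in [(569,187),(654,193)]],'bed front',[onz(c,g(*q),6)[:2].round(1) for q in [(277,190),(730,217)]])
print('device right edge',[onz(c,g(260,440),z)[:2].round(1) for z in (0,60)])
```

```text
yaw 0.025 L 119.3 rib [424.6 171.3]
rib top [array([442.9, 171.8]), array([407.5, 171.3])]
p2 rear [array([590.7, 139.4]), array([590.4,  83.4])] p3 rear [array([589.9,  50.5]), array([588.5,  -7. ])] bed front [array([579.3, 246.4]), array([574.3, -66.4])]
device right edge [array([378.7, 266.8]), array([418.6, 250.3])]
```

>>> apply_moves(
  increments=[
    {"tx": -0.04, "ty": 0.001, "tz": -0.02, "rx": 0, "ry": 0, "rz": -0.17, "claw": 0.04},
    {"tx": -0.08, "ty": 0.002, "tz": -0.05, "rx": 0, "ry": 0, "rz": -0.17, "claw": 0.04},
    {"tx": -0.107, "ty": 0.002, "tz": -0.08, "rx": 0, "ry": 0, "rz": -0.17, "claw": 0.04},
    {"tx": -0.107, "ty": 0.002, "tz": -0.12, "rx": 0, "ry": 0, "rz": -0.17, "claw": 0.04},
    {"tx": -0.107, "ty": 0.002, "tz": -0.155, "rx": 0, "ry": 0, "rz": -0.17, "claw": 0.04},
    {"tx": -0.107, "ty": 0.002, "tz": -0.18, "rx": 0, "ry": 0, "rz": -0.17, "claw": 0.04},
    {"tx": -0.107, "ty": 0.002, "tz": -0.186, "rx": 0, "ry": 0, "rz": -0.17, "claw": 0.04},
    {"tx": -0.107, "ty": 0.002, "tz": -0.186, "rx": 0, "ry": 0, "rz": -0.17, "claw": 0.0},
    {"tx": -0.107, "ty": 0.002, "tz": -0.186, "rx": 0, "ry": 0, "rz": -0.17, "claw": 0.0},
    {"tx": -0.107, "ty": 0.002, "tz": -0.186, "rx": 0, "ry": 0, "rz": -0.17, "claw": 0.0},
    {"tx": -0.107, "ty": 0.002, "tz": -0.186, "rx": 0, "ry": 0, "rz": -0.17, "claw": 0.0},
    {"tx": -0.107, "ty": 0.002, "tz": -0.186, "rx": 0, "ry": 0, "rz": -0.17, "claw": 0.0},
  ],
)

```text
clock: 34.7
eef_pos: [425.8, 168.2, 15.3]
tool_rot: [-3.142, -0.001, 0.021]
force: [0.7, -0.1, -2.5]
width: 10.9
```

>>> apply_moves(
  increments=[
    {"tx": 0.0, "ty": 0.0, "tz": 0.02, "rx": 0, "ry": 0, "rz": 0, "claw": 0.0},
    {"tx": 0.0, "ty": 0.0, "tz": 0.04, "rx": 0, "ry": 0, "rz": -0.1, "claw": 0.0},
    {"tx": 0.02, "ty": 0.006, "tz": 0.045, "rx": 0, "ry": 0, "rz": -0.2, "claw": 0.0},
    {"tx": 0.045, "ty": 0.012, "tz": 0.045, "rx": 0, "ry": 0, "rz": -0.3, "claw": 0.0},
    {"tx": 0.075, "ty": 0.02, "tz": 0.045, "rx": 0, "ry": 0, "rz": -0.45, "claw": 0.0},
    {"tx": 0.105, "ty": 0.027, "tz": 0.045, "rx": 0, "ry": 0, "rz": -0.45, "claw": 0.0},
    {"tx": 0.13, "ty": 0.032, "tz": 0.045, "rx": 0, "ry": 0, "rz": -0.45, "claw": 0.0},
    {"tx": 0.14, "ty": 0.034, "tz": 0.045, "rx": 0, "ry": 0, "rz": -0.45, "claw": 0.0},
    {"tx": 0.1455, "ty": 0.034, "tz": 0.045, "rx": 0, "ry": 0, "rz": -0.45, "claw": 0.0},
    {"tx": 0.1455, "ty": 0.034, "tz": 0.03, "rx": 0, "ry": 0, "rz": -0.45, "claw": 0.0},
    {"tx": 0.1455, "ty": 0.034, "tz": 0.015, "rx": 0, "ry": 0, "rz": -0.45, "claw": 0.0},
    {"tx": 0.1455, "ty": 0.034, "tz": 0.011, "rx": 0, "ry": 0, "rz": -0.45, "claw": 0.0},
  ],
)

```text
clock: 35.9
eef_pos: [568.0, 201.8, 23.2]
tool_rot: [3.141, 0.006, -0.019]
force: [-0.4, -0.5, -2.0]
width: 11.3
```

>>> apply_moves(
  increments=[
    {"tx": 0.0, "ty": 0.0, "tz": -0.002, "rx": 0, "ry": 0, "rz": 0, "claw": 0.0},
    {"tx": 0.0, "ty": 0.0, "tz": -0.003, "rx": 0, "ry": 0, "rz": 0, "claw": 0.0},
    {"tx": 0.0, "ty": 0.0, "tz": -0.004, "rx": 0, "ry": 0, "rz": 0, "claw": 0.0},
    {"tx": 0.0, "ty": 0.0, "tz": -0.004, "rx": 0, "ry": 0, "rz": 0, "claw": 0.0},
  ],
)

```text
clock: 36.3
eef_pos: [571.3, 202.1, 22.2]
tool_rot: [-3.141, -0.001, -0.019]
force: [0.7, -0.1, -2.9]
width: 11.3
```

>>> apply_moves(
  increments=[
    {"tx": 0.0, "ty": 0.0, "tz": -0.001, "rx": 0, "ry": 0, "rz": 0, "claw": 0.0},
    {"tx": 0.0, "ty": 0.0, "tz": -0.0015, "rx": 0, "ry": 0, "rz": 0, "claw": 0.0},
    {"tx": 0.0, "ty": 0.0, "tz": -0.0015, "rx": 0, "ry": 0, "rz": 0, "claw": 0.0},
  ],
)

```text
clock: 36.6
eef_pos: [571.3, 202.2, 20.9]
tool_rot: [-3.141, -0.0, -0.019]
force: [-0.7, 0.1, 1.3]
width: 11.3
```

>>> apply_moves(
  increments=[
    {"tx": 0.0, "ty": 0.0, "tz": -0.0005, "rx": 0, "ry": 0, "rz": 0, "claw": 0.0},
    {"tx": 0.0, "ty": 0.0, "tz": -0.0005, "rx": 0, "ry": 0, "rz": 0, "claw": 0.0},
  ],
)

```text
clock: 36.8
eef_pos: [571.3, 202.2, 20.9]
tool_rot: [-3.141, -0.0, -0.018]
force: [-2.4, -0.4, 7.7]
width: 11.4
```

>>> apply_moves(
  increments=[
    {"tx": 0.004, "ty": 0.0, "tz": 0.0, "rx": 0, "ry": 0, "rz": 0, "claw": 0.0},
    {"tx": 0.008, "ty": 0.0, "tz": 0.0, "rx": 0, "ry": 0, "rz": 0, "claw": 0.0},
    {"tx": 0.012, "ty": 0.0, "tz": 0.0, "rx": 0, "ry": 0, "rz": 0, "claw": 0.0},
    {"tx": 0.016, "ty": 0.0, "tz": 0.0, "rx": 0, "ry": 0, "rz": 0, "claw": 0.0},
    {"tx": 0.02, "ty": 0.0, "tz": 0.0, "rx": 0, "ry": 0, "rz": 0, "claw": 0.0},
    {"tx": 0.024, "ty": -0.001, "tz": 0.0, "rx": 0, "ry": 0, "rz": 0, "claw": 0.0},
    {"tx": 0.028, "ty": -0.001, "tz": 0.0005, "rx": 0, "ry": 0, "rz": 0, "claw": 0.0},
    {"tx": 0.032, "ty": -0.001, "tz": 0.0005, "rx": 0, "ry": 0, "rz": 0, "claw": 0.0},
    {"tx": 0.036, "ty": -0.001, "tz": 0.001, "rx": 0, "ry": 0, "rz": 0, "claw": 0.0},
    {"tx": 0.04, "ty": -0.001, "tz": 0.001, "rx": 0, "ry": 0, "rz": 0, "claw": 0.0},
    {"tx": 0.042, "ty": -0.001, "tz": 0.001, "rx": 0, "ry": 0, "rz": 0, "claw": 0.0},
  ],
)

```text
clock: 37.9
eef_pos: [609.4, 201.4, 20.9]
tool_rot: [-3.14, 0.008, -0.018]
force: [-12.9, 0.6, 12.4]
width: 11.6
```

>>> apply_moves(
  increments=[
    {"tx": 0.002, "ty": 0.0, "tz": 0.0005, "rx": 0, "ry": 0, "rz": 0, "claw": 0.0},
    {"tx": 0.004, "ty": 0.0, "tz": 0.0005, "rx": 0, "ry": 0, "rz": 0, "claw": 0.0},
    {"tx": 0.004, "ty": 0.0, "tz": 0.0005, "rx": 0, "ry": 0, "rz": 0, "claw": 0.0},
  ],
)

```text
clock: 38.2
eef_pos: [614.9, 201.4, 21.0]
tool_rot: [-3.141, 0.005, -0.018]
force: [-5.7, 0.0, 4.1]
width: 11.1
```

>>> apply_moves(
  increments=[
    {"tx": 0.002, "ty": 0.0, "tz": 0.0, "rx": 0, "ry": 0, "rz": 0, "claw": 0.0},
    {"tx": 0.004, "ty": 0.0, "tz": 0.0, "rx": 0, "ry": 0, "rz": 0, "claw": 0.0},
    {"tx": 0.004, "ty": 0.0, "tz": 0.0, "rx": 0, "ry": 0, "rz": 0, "claw": 0.0},
  ],
)

```text
clock: 38.5
eef_pos: [618.8, 201.3, 21.0]
tool_rot: [-3.141, 0.005, -0.018]
force: [-7.1, 0.5, 4.7]
width: 11.1
```

>>> apply_moves(
  increments=[
    {"tx": 0.002, "ty": 0.0, "tz": 0.0, "rx": 0, "ry": 0, "rz": 0, "claw": 0.0},
    {"tx": 0.003, "ty": 0.0, "tz": 0.0, "rx": 0, "ry": 0, "rz": 0, "claw": 0.0},
    {"tx": 0.003, "ty": 0.0, "tz": 0.0, "rx": 0, "ry": 0, "rz": 0, "claw": 0.0},
  ],
)

```text
clock: 38.8
eef_pos: [618.9, 201.8, 21.0]
tool_rot: [-3.14, 0.011, -0.018]
force: [-13.9, 1.1, 11.4]
width: 11.8
```

>>> apply_moves(
  increments=[
    {"tx": 0.002, "ty": 0.0, "tz": 0.0, "rx": 0, "ry": 0, "rz": 0, "claw": 0.0},
    {"tx": 0.002, "ty": 0.0, "tz": 0.0, "rx": 0, "ry": 0, "rz": 0, "claw": 0.0},
  ],
)

```text
clock: 39.0
eef_pos: [618.9, 201.9, 20.9]
tool_rot: [-3.14, 0.015, -0.018]
force: [-18.4, 0.5, 14.5]
width: 11.1
```

At the stop. I release, retreat and do a final check.

>>> apply_moves(
  increments=[
    {"tx": -0.004, "ty": 0.0, "tz": 0.0, "rx": 0, "ry": 0, "rz": 0, "claw": 0.0},
    {"tx": -0.005, "ty": 0.0, "tz": 0.0, "rx": 0, "ry": 0, "rz": 0, "claw": 0.04},
    {"tx": -0.005, "ty": 0.0, "tz": 0.0, "rx": 0, "ry": 0, "rz": 0, "claw": 0.04},
    {"tx": -0.005, "ty": 0.0, "tz": 0.0, "rx": 0, "ry": 0, "rz": 0, "claw": 0.04},
    {"tx": -0.005, "ty": 0.0, "tz": 0.0, "rx": 0, "ry": 0, "rz": 0, "claw": 0.04},
    {"tx": -0.005, "ty": 0.0, "tz": 0.04, "rx": 0, "ry": 0, "rz": 0, "claw": 0.04},
    {"tx": -0.005, "ty": 0.0, "tz": 0.08, "rx": 0, "ry": 0, "rz": 0, "claw": 0.04},
    {"tx": -0.005, "ty": 0.0, "tz": 0.12, "rx": 0, "ry": 0, "rz": 0, "claw": 0.04},
    {"tx": -0.03, "ty": -0.03, "tz": 0.16, "rx": 0, "ry": 0, "rz": 0, "claw": 0.04},
    {"tx": -0.05, "ty": -0.07, "tz": 0.2, "rx": 0, "ry": 0, "rz": 0, "claw": 0.04},
    {"tx": -0.06, "ty": -0.11, "tz": 0.23, "rx": 0, "ry": 0, "rz": 0, "claw": 0.04},
    {"tx": -0.06, "ty": -0.15, "tz": 0.24, "rx": 0, "ry": 0, "rz": 0, "claw": 0.04},
  ],
)

```text
clock: 40.2
eef_pos: [566.5, 56.9, 261.5]
tool_rot: [-3.14, -0.003, -0.016]
force: [0.6, -0.0, -0.6]
width: 40.1
```

>>> apply_moves(
  increments=[
    {"tx": 0.0, "ty": -0.03, "tz": 0.0, "rx": 0, "ry": 0, "rz": 0, "claw": 0.04},
    {"tx": 0.0, "ty": -0.05, "tz": 0.0, "rx": 0, "ry": 0, "rz": 0, "claw": 0.04},
    {"tx": 0.0, "ty": -0.05, "tz": 0.0, "rx": 0, "ry": 0, "rz": 0, "claw": 0.04},
  ],
)

```text
clock: 40.5
eef_pos: [566.6, 2.8, 260.2]
tool_rot: [3.14, -0.002, -0.025]
force: [-0.1, 0.6, -0.4]
width: 39.8
```

Run:
```python
from h import *
s=read_state(); print(s['clock'],s['eef_pos'],s['tool_rot'],s['force'],s['width'])
im,c=snap('wrist','w13'); im2,_=snap('side','s13')
a=cv2.resize(im[:250,:,::-1],(800,312),interpolation=cv2.INTER_CUBIC)
b=cv2.resize(im2[130:280,240:440,::-1],(373,280),interpolation=cv2.INTER_CUBIC)
d=np.zeros((280,800,3),np.uint8); d[:,:373]=b
t,_=snap('top','t13'); d[:,380:]=cv2.resize(t[150:280,150:345,::-1],(420,280),interpolation=cv2.INTER_CUBIC)
cv2.imwrite('pics/w13b.png',np.vstack([a,d]))
```

```text
40.5 [566.56996287   2.76713994 260.16316806] [ 3.13993726e+00 -1.92729798e-03 -2.48040878e-02] [-0.10249579  0.5730767  -0.38466807] 39.75200814467361
```

View pics/w13b.png

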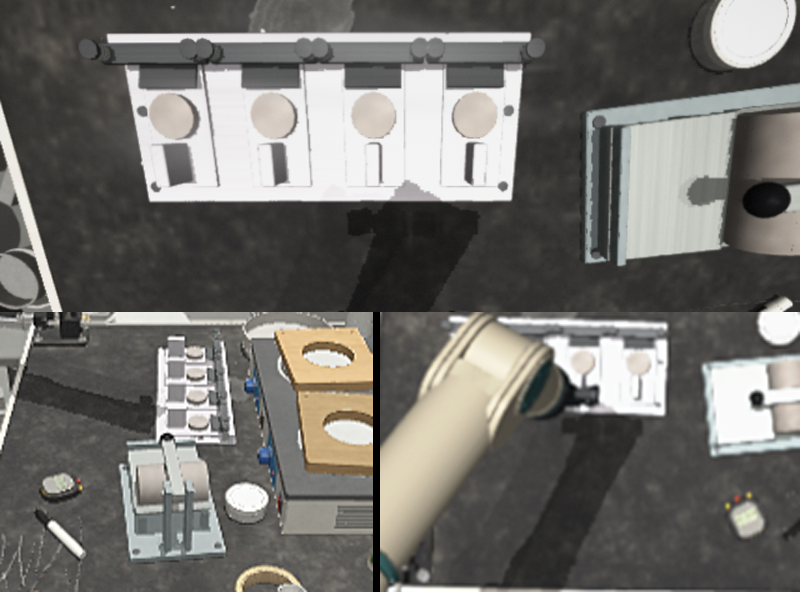

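Picture 15: all four plates lie home, with their rear edges level at v≈187 against a bed edge at 200. The core is in the vee with the clamp arm across it, and the bystanders are in place. A quick numeric check of knob height and plate gaps comes next.

Run:
```python
from h import *
ct=load('t13'); cs=load('s13'); cw=load('w13')
def tri(a,b):
    (o1,v1),(o2,v2)=a,b
    t=np.linalg.lstsq(np.stack([v1,-v2],1),o2-o1,rcond=None)[0]; return ((o1+v1*t[0]+o2+v2*t[1])/2).round(1),np.linalg.norm(o1+v1*t[0]-o2-v2*t[1]).round(1)
T=ray(ct,(325,189.9));S=ray(cs,(329.5,197.5));W=ray(cw,(767/1.25,200/1.25))
print('knob',tri(T,S),tri(W,S),'expect z118 at',(594.5-.1197*54,-307.4+.9928*54))
for n,L,Rr in [(1,(160,187),(217,186)),(2,(260,187),(312,186)),(3,(353,187),(409,186)),(4,(450,187),(505,186))]:
    print(n,[onz(cw,(u/1.25,v/1.25),12)[:2].round(1) for u,v in (L,Rr)])
print('bed front',[onz(cw,(u/1.25,v/1.25),6)[:2].round(1) for u,v in [(150,201),(512,200)]])
```

```text
knob (array([ 587.2, -263.5,  123.2]), np.float64(2.4)) (array([ 588.2, -260.1,  121. ]), np.float64(0.6)) expect z118 at (588.0362, -253.78879999999998)
1 [array([593.5, 229.3]), array([593. , 174.1])]
2 [array([591. , 132.8]), array([590.7,  82.6])]
3 [array([588.8,  43.2]), array([588.5, -10.7])]
4 [array([586.6, -50.2]), array([ 586.3, -103.2])]
bed front [array([579.3, 245.5]), array([ 571.4, -112.5])]
```

```bash
python3 -c "
from cell import finish_job
print(finish_job())"
```

```text
the job is handed in; nothing more can be done
None
```

The job is done and handed in at about 40 s on the clock. The core is in the vee with the clamp on it, and all four slice plates (none was absent) are home in their own bays.

- **Core and clamp:** I rolled the core over the lip without lifting it, and it settled in the vee. I then swung the arm down until it pressed back stiffly, about 14 N with the knob top at 130 mm. That matches a level arm with its pad on the core.
- **Slices:** Each plate went edge-first into the bay matching its number and was pushed until it stopped against the wall, at 16 to 19 N. Rear edges were about 15 mm in from the bed's front edge, which is the home position, and the plates looked straight and mid-bay.
- **Bystanders:** The stopwatch, pen and tin looked undisturbed in the last pictures. I never went near the turquoise look-alike.

Two readings differed slightly from expectation. The last camera check put the knob centre at 121 to 123 mm, against 118 mm for a level arm. That is about the measuring error, and the press itself gave about 117 mm. Plate 1 stopped about 2.5 mm beyond where I predicted, but its force and rear-edge gap agree with being home. I saw no grip slip or knocked plate.

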